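# Take the chimney off the ledge lantern

## Task

The lantern on the ledge is due for cleaning: feel its green glass chimney gently round anticlockwise (seen from above) until its bayonet foot comes up against the stop, draw it straight up off the stem without forcing it, and stand it upright in the middle of the cork mat. Set it down gently and leave the key, the handle and the two brass plates where they lie.

Things in the scene. Friction and masses are not known exactly. Their poses are not given: they have to be found in the camera images.
- lantern: the lantern, screwed to the ledge: round bronze foot 100 mm across, and drum 72 mm across whose flat top (the seat) is 30 mm above the ledge. Origin at the centre of its underside, z up. From the seat rise a bayonet boss and, in its middle, an upright round stem
- seat (a point): centre of the lantern's seat, 30 mm above the ledge. On it stands the bayonet boss, 43 mm across and 28 mm high, wholly covered by the chimney's brass foot: where its two opposite L-slots lie cannot be seen, differs from lantern to lantern and does not follow any measured yaw
- stem_top (a point): tip of the stem on the lantern's vertical axis, 128 mm above the ledge: the stem is 23 mm across, upright, fixed at its lower end, its rounded tip (the lamp) free
- chimney_neck (a point): on the axis of the green glass chimney (0.24 kg), mid height of its straight round neck: 122 mm above the chimney's lower edge; neck 40 mm across, from 105 to 142 mm (the open top). z along the axis, up. Below the neck the glass swells to 55 mm. More than 40 N on the lantern (pull, turn, push and lean, all contacts added up) or on the mat breaks it
- chimney_foot (a point): centre of the chimney's lower edge, 122 mm under chimney_neck; at first on the seat. The brass foot (54 mm across, 36 mm high) has a 26 mm bore that rides on the stem with 1.5 mm play all round. The foot must rise 98 mm to clear the stem
- chimney: the chimney; origin and axes as chimney_foot. Locked at first: two studs in its foot, 20 mm off the axis, sit under the boss's rim (2 mm of upward play, then fast). Turned anticlockwise (from above) by 0.35 to 1.25 rad they meet a hard stop; there, or up to 0.06 rad short of it, they slide up two upright slots, 17 mm long with 3 mm of play, and come free
- mat: round cork mat fixed on the ledge, 110 mm across, 6 mm thick; origin at the centre of its underside
- mat_top (a point): centre of the cork mat's top face, 6 mm above the ledge
- key_mid (a point): blackened iron rim-lock key lying flat, 145 mm long, 40 mm wide, 12 mm high; middle of its length; bow towards its -x, bit towards its +x
- juniper_mid (a point): turned juniper handle lying on the ledge, 117 mm long, 31 mm thick; its middle, 16 mm up; length along its y
- plate_a_mid (a point): brass escutcheon plate lying flat, 82 x 30 x 4 mm, length along its x; its centre
- plate_b_mid (a point): a second brass escutcheon plate like the first

How it is judged:
By the outcome, as a careful person would: the job done as asked, in the order asked, and still so for the second after the job is handed in, with the robot touching nothing.
It also fails if it takes over 72 s, if anything falls off the work surface, if the arm or the gripper's body presses on something with over 40 N, if the wrist force passes 120 N, or if a joint passes its speed limit or range.

## Robot

A 6-joint arm with a two-finger parallel gripper is mounted at the origin on the work surface. World frame = base frame: x ahead of the robot, y to its left, z up, the work surface at z = 0. Lengths are in m, angles in rad, forces in N, time in s.
With the tool pointing down it reaches from about 0.35 to 0.775 m from the base axis. Payload 7.3 kg.
Tool frame: the origin (TCP) lies at the very end of the fingers, on their centre line; the grasp point (between the pads) lies 19 mm behind it; z points along the fingers, x is the direction in which the jaws open and shut, and the axes are right-handed (so a half turn about z gives the same grasp; the last joint's range is limited). The gripper opens to 92 mm and grips with 3 to 60 N. Pads are 19 mm wide; open, the fingers measure 130 mm over their backs; the gripper's body (75 mm by 190 mm) begins 47 mm behind the grasp point.
Start: joints at [-1.338, 0.342, 1.524, -0, 1.275, -0.146], TCP at [0.194, -0.488, 0.189] pointing down, gripper open.
Joint ranges: [-2.53, 2.53], [-0.77, 2.02], [0.04, 2.7], [-1, 4.14], [0.28, 2.66], [-3.11, 3.11]. Speed limits (rad/s): [2.57, 2.57, 3.14, 3.14, 3.14, 3.14].

## Interface

Orientations are given as [roll, pitch, yaw] about the fixed x, y, z axes, in that order (R = Rz(yaw) Ry(pitch) Rx(roll)).
In Python, from cell import observe, read_camera, camera_params, hand_in gives the robot as it stands.
- The arm moves only by the tool apply_moves, never from a script. Its argument "increments" is a list of rows, each an object with "grip": the opening, from 0 (shut) to 1 (fully open); "linear": the shift along the world's x, y, z in mm, a list of three; "turn": the turn, a rotation vector about the world's x, y, z in units of 6 degrees (1.0 is 6 degrees), a list of three. A call has 1 to 10 rows; each row is the pose to reach, as a shift and turn from the pose commanded when the call began; what a row does not reach only later rows make up. A row lasts 1/10 s, in which the tool goes at most 50 mm and 8.59 degrees, less where a joint would pass 70% of its speed; a pose out of reach is approached as far as the arm can. A call with a gripper value outside its range is refused whole. The fingers move at their own pace and stop on an object; "grip_force" is the grip in N (left out, the last holds). Time passes only in rows, so rows that repeat a pose let the fingers close. It gives the time, the measured TCP pose, the force and the opening at its end, in the units of the state.
- observe(): the state, without advancing time (a new reading comes with each control period).
- read_camera(name): name is "scene" or "top"; returns the picture (420x560x3 uint8, red, green, blue); there is no depth.
- camera_params(name): a dict with "camera_matrix" (3x3 intrinsics, pixels), "world_to_cam" (4x4, takes a point from world to camera coordinates). Camera axes: x right, y up, looking along -z (the intrinsics and any distortion apply to the point x, -y, -z); pixel columns grow to the right and rows downward; lengths in m; the calibration is good to about 2 mm. A picture is of the moment at which its call begins. camera_params takes no time and is no camera call.
- hand_in(): hands the job in, once; it reports no verdict.
The state is a dict: "time": time; "qpos": joint angles; "qvel": joint speeds; "joint_efforts": joint torques, N m; "tool_pos": TCP position; "tool_rot": TCP orientation; "contact_force": force on the tool from outside, world axes, zero at the start; "torque": the same for the moment, N m; "opening": finger opening in m.
Only numpy, scipy, OpenCV 4.12 (cv2) and the standard library are available. Lean on these libraries where they do the work, as an engineer would, in place of code of your own. Each camera call takes 0.05 s, during which the arm holds its last target.

## Working session

There is one attempt and no reset: what is moved stays moved. The work goes in short steps, Python scripts to look and compute and a tool call to move; the robot and the scene stay as the last step left them, time stands still between calls to the robot, and variables do not carry over. Pictures are saved under pics/ and viewed, and the job is handed in when it is done.

Besides the shell and the picture viewer there is one more tool, called after "Request:" by a JSON object that holds its "op" and its "data", one argument or row to a line. apply_moves: Moves the arm, as the interface text tells. Its arguments: {"type":"object","properties":{"increments":{"type":"array","items":{"type":"object","properties":{"grip":{"type":"number"},"linear":{"type":"array","items":{"type":"number"}},"turn":{"type":"array","items":{"type":"number"}}}}},"grip_force":{"type":"number"}},"required":["increments"]}

```bash
ls; mkdir -p pics; python3 - <<'E'
from cell import *
import cv2
s=observe();print(s)
for n in("scene","top"):
    im=read_camera(n);cv2.imwrite(f"pics/{n}0.png",im[:,:,::-1]);p=camera_params(n);print(n,p)
E
```

```text
pics
{'time': 0.0, 'qpos': array([-1.33799069e+00,  3.42723424e-01,  1.52500956e+00, -4.50700249e-06,
        1.27539848e+00, -1.46048222e-01]), 'qvel': array([ 0.00152132, -0.00057598,  0.00134431, -0.00211221, -0.00144719,
       -0.00020117]), 'joint_efforts': array([-1.19395327e-04, -4.31243598e+01, -2.44213468e+01,  7.15467031e-02,
        5.58741507e-02, -1.32240607e-04]), 'tool_pos': array([ 0.19406232, -0.4873192 ,  0.18814725]), 'tool_rot': array([-3.14137297e+00,  1.52305537e-03, -1.19194099e+00]), 'contact_force': array([ 0.42274028, -0.71343122, -0.3960994 ]), 'torque': array([0.02685981, 0.04936255, 0.00726491]), 'opening': 0.09178728286909736}
scene {'camera_matrix': array([[541.56349644,   0.        , 276.06670314],
       [  0.        , 541.56349644, 211.13598073],
       [  0.        ,   0.        ,   1.        ]]), 'world_to_cam': array([[ 0.56969188,  0.82178099, -0.01127708, -0.34475146],
       [-0.65058155,  0.45930895,  0.60479661,  0.30777213],
       [ 0.50219002, -0.33721106,  0.79630012, -1.16197809],
       [ 0.        ,  0.        ,  0.        ,  1.        ]])}
top {'camera_matrix': array([[420.35670763,   0.        , 277.79151251],
       [  0.        , 420.35670763, 209.05507178],
       [  0.        ,   0.        ,   1.        ]]), 'world_to_cam': array([[ 1.07285295e-02, -9.99936084e-01,  3.56731138e-03,
         1.77214959e-02],
       [ 9.68705680e-01,  1.12780441e-02,  2.47955866e-01,
        -5.90577881e-01],
       [-2.47980250e-01,  7.95472969e-04,  9.68764761e-01,
        -6.93546631e-01],
       [ 0.00000000e+00,  0.00000000e+00,  0.00000000e+00,
         1.00000000e+00]])}
```

View pics/scene0.png

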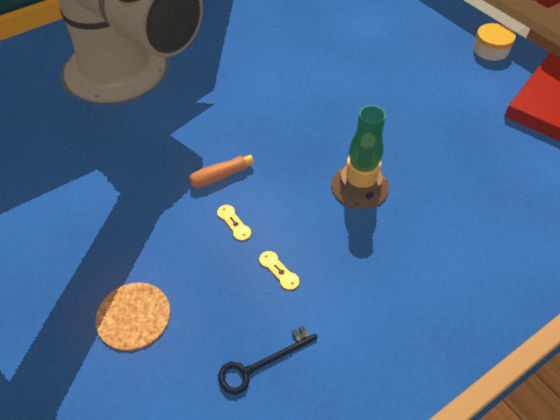

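View pics/top0.png

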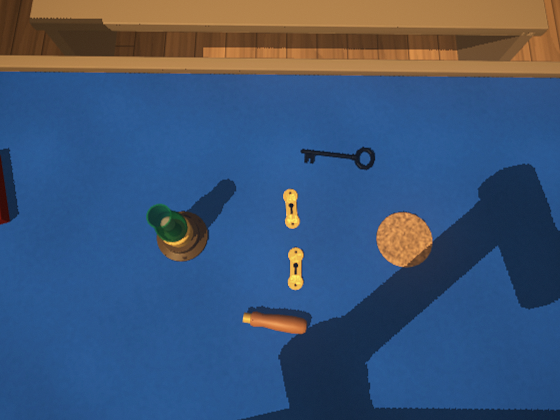

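```bash
cat > h.py <<'E'
import numpy as np,cv2
from cell import camera_params
def ray(n,uv):
    p=camera_params(n);K=p["camera_matrix"];T=p["world_to_cam"];R=T[:3,:3];t=T[:3,3]
    d=np.linalg.inv(K)@[uv[0],uv[1],1];d=np.array([d[0],-d[1],-d[2]])
    return -R.T@t,R.T@d
def onz(n,uv,z):
    o,d=ray(n,uv);return o+d*(z-o[2])/d[2]
def proj(n,X):
    p=camera_params(n);K=p["camera_matrix"];c=(p["world_to_cam"]@np.r_[X,1])[:3]
    q=K@[c[0],-c[1],-c[2]];return q[:2]/q[2]
def tri(u1,u2):
    o1,d1=ray("scene",u1);o2,d2=ray("top",u2)
    A=np.c_[d1,-d2];s=np.linalg.lstsq(A,o2-o1,rcond=None)[0]
    a=o1+d1*s[0];b=o2+d2*s[1];return (a+b)/2,np.linalg.norm(a-b)
E
python3 - <<'E'
from h import *
box={"scene":{"mat":(80,270,185,365),"lan":(320,95,400,215)},"top":{"mat":(365,200,445,280),"lan":(135,190,220,270)}}
for n in box:
    im=cv2.imread(f"pics/{n}0.png");hsv=cv2.cvtColor(im,cv2.COLOR_BGR2HSV)
    H,S,V=[hsv[...,i].astype(int) for i in range(3)]
    for k,(a,b,c,d) in box[n].items():
        for name,m in (("warm",(H<35)&(S>60)),("green",(H>50)&(H<95)&(S>60))):
            M=np.zeros(m.shape,np.uint8);M[b:d,a:c]=m[b:d,a:c]*255
            cs,_=cv2.findContours(M,0,1)
            if not cs: continue
            c0=max(cs,key=cv2.contourArea)
            if cv2.contourArea(c0)<50: continue
            e=cv2.fitEllipse(c0);print(n,k,name,cv2.boundingRect(c0),e)
            if k=="mat":print(onz(n,e[0],.006), onz(n,e[0],.0))
    a,b,c,d=box[n]["lan"]
    cv2.imwrite(f"pics/{n}_l.png",cv2.resize(im[b:d,a:c],None,fx=5 if n=="scene" else 7,fy=5 if n=="scene" else 7,interpolation=cv2.INTER_NEAREST)[:600])
E
```

```text
scene mat warm (96, 283, 74, 68) ((132.4479522705078, 316.24176025390625), (63.70037841796875, 76.46823120117188), 59.89687728881836)
[ 0.55815472 -0.22574984  0.006     ] [ 0.55468259 -0.22555128  0.        ]
scene lan warm (332, 156, 56, 53) ((359.88818359375, 184.60043334960938), (47.547393798828125, 55.48649215698242), 98.21476745605469)
scene lan green (350, 105, 36, 66) ((367.76263427734375, 139.0347442626953), (30.95248031616211, 71.72061920166016), 10.03765869140625)
top mat warm (376, 212, 57, 55) ((403.9233703613281, 239.2512664794922), (52.855289459228516, 56.405879974365234), 130.31887817382812)
[ 0.54960602 -0.22368467  0.006     ] [ 0.55071172 -0.22552116  0.        ]
top lan warm (157, 212, 51, 49) ((183.08554077148438, 237.14456176757812), (45.55101776123047, 48.60231018066406), 50.07715606689453)
top lan green (146, 204, 41, 38) ((166.39967346191406, 222.4347381591797), (29.284780502319336, 44.81953048706055), 127.91258239746094)
```

View pics/scene_l.png

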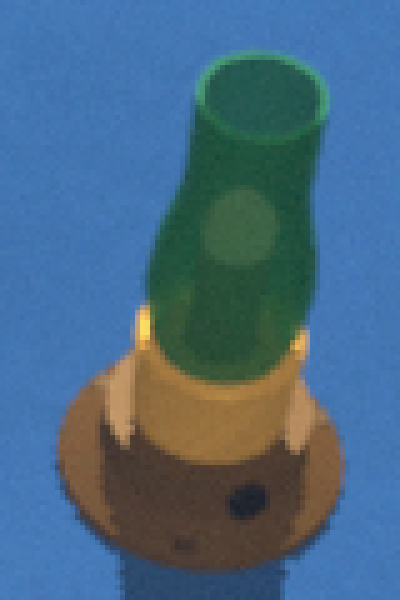

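View pics/top_l.png

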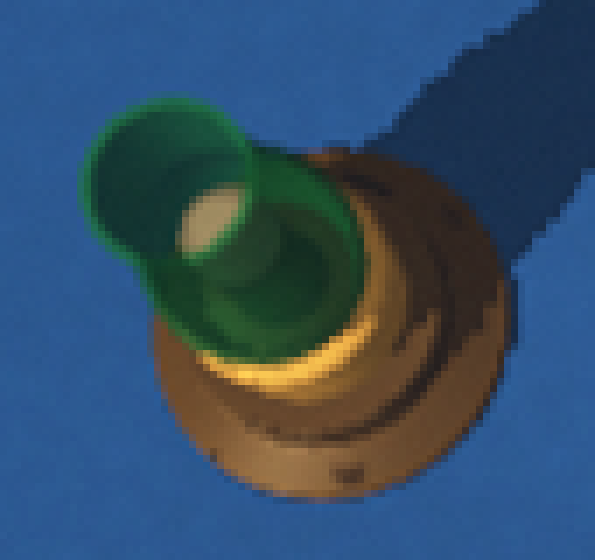

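```bash
python3 - <<'E'
from h import *
print("mat",tri((132.45,316.24),(403.92,239.25)))
print("rim",tri((372.6,114.4),(159,215.7)), onz("scene",(372.6,114.4),.172),onz("top",(159,215.7),.172))
print("foot",tri((359.9,184.6),(183.1,237.1)), onz("scene",(359.9,184.6),.005),onz("top",(183.1,237.1),.005))
# stem tip (lamp)
print("tip",onz("scene",(320+240/5,95+228/5),.122),onz("top",(135+213/7,190+222/7),.122),tri((320+240/5,95+228/5),(135+213/7,190+222/7)))
for n in("scene","top"):
  for X in ([0,0,0],[0.194,-.487,.188]): print(n,proj(n,X))
E
python3 - <<'E'
import cv2
a=cv2.imread("pics/scene0.png");cv2.imwrite("pics/mat_s.png",cv2.resize(a[270:365,80:185],None,fx=6,fy=6)) 
E
```

```text
mat (array([ 0.5517884 , -0.2260932 , -0.00431156]), np.float64(0.0015494720728462534))
rim (array([0.55426071, 0.21457254, 0.16676937]), np.float64(0.0026360047394090543)) [0.55842449 0.21174684 0.172     ] [0.55233329 0.21183909 0.172     ]
foot (array([ 0.55185785,  0.21368434, -0.00130947]), np.float64(0.006214278283869753)) [0.55642675 0.21286469 0.005     ] [0.54913887 0.2094226  0.005     ]
tip [0.56230389 0.20746095 0.122     ] [0.55377989 0.21456912 0.122     ] (array([0.55550013, 0.21636271, 0.11166202]), np.float64(0.0022076701730662576))
scene [115.38828314  67.69252735]
scene [-183.19858758  159.49405689]
top [288.53246246 567.00270304]
top [658.75473057 480.47109698]
```

View pics/mat_s.png

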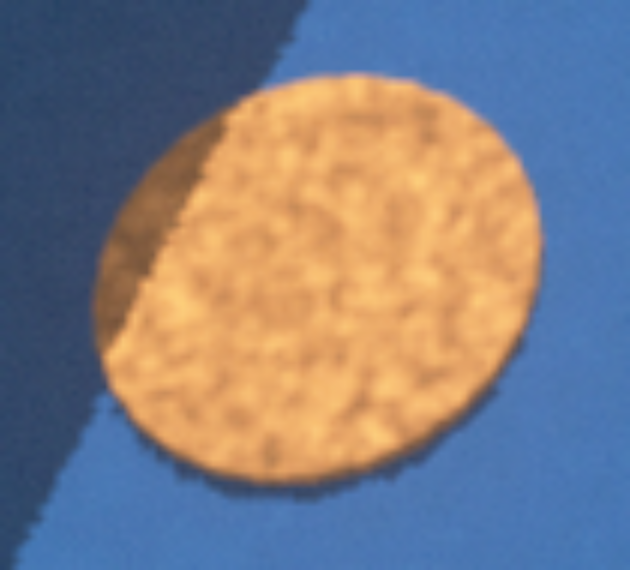

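Request:
{"op": "apply_moves", "data": {
  "increments": [
    {"grip": 1,"linear": [30,35,40],"turn": [0,0,1.0]},
    {"grip": 1,"linear": [60,70,72],"turn": [0,0,2.0]},
    {"grip": 1,"linear": [90,105,72],"turn": [0,0,3.0]},
    {"grip": 1,"linear": [120,140,72],"turn": [0,0,4.0]},
    {"grip": 1,"linear": [150,175,72],"turn": [0,0,5.0]},
    {"grip": 1,"linear": [180,210,72],"turn": [0,0,6.0]},
    {"grip": 1,"linear": [206,240,72],"turn": [0,0,7.0]},
    {"grip": 1,"linear": [225,285,72],"turn": [0,0,8.0]},
    {"grip": 1,"linear": [240,330,72],"turn": [0,0,9.0]},
    {"grip": 1,"linear": [256,375,72],"turn": [0,0,10.0]}
  ],
  "grip_force": 4
}}

```text
time: 1.1
tool_pos: [0.4503, -0.1109, 0.2605]
tool_rot: [-3.141, 0.001, -0.141]
contact_force: [1.2, -0.1, -0.1]
opening: 0.0918
```

Request:
{"op": "apply_moves", "data": {
  "increments": [
    {"grip": 1,"linear": [14,46,0],"turn": [0,0,0.3]},
    {"grip": 1,"linear": [28,92,0],"turn": [0,0,0.6]},
    {"grip": 1,"linear": [42,138,0],"turn": [0,0,1.0]},
    {"grip": 1,"linear": [57,184,0],"turn": [0,0,1.35]},
    {"grip": 1,"linear": [72,230,0],"turn": [0,0,1.35]},
    {"grip": 1,"linear": [87,276,0],"turn": [0,0,1.35]},
    {"grip": 1,"linear": [104,323,0],"turn": [0,0,1.35]},
    {"grip": 1,"linear": [104,323,0],"turn": [0,0,1.35]}
  ]
}}

```text
time: 1.9
tool_pos: [0.5544, 0.2156, 0.2589]
tool_rot: [-3.14, 0.002, 0.002]
contact_force: [-0.1, 0.4, -0.6]
opening: 0.0916
```

```bash
python3 - <<'E'
from h import *
from cell import *
s=observe();print(s["time"],s["qpos"],s["tool_pos"],s["tool_rot"],s["contact_force"],s["torque"])
p=s["tool_pos"]
for n in("scene","top"):
    im=read_camera(n)[:,:,::-1].copy();cv2.imwrite(f"pics/{n}1.png",im)
    for sx in(-1,1):
        print(n,sx,proj(n,p+[sx*.046,0,0]))
    q=proj(n,p);x,y=np.int32(q);
    x0=max(0,x-70);y0=max(0,y-60)
    c=cv2.resize(im[y0:y0+120,x0:x0+140],None,fx=5,fy=5)
    for sx in(-1,1):
        q=proj(n,p+[sx*.046,0,0]);cv2.circle(c,tuple(np.int32((q-[x0,y0])*5+2)),4,(0,0,255),1)
    print(x0,y0);cv2.imwrite(f"pics/{n}1c.png",c)
E
```

```text
1.9 [0.24095438 0.43603595 1.18846498 0.00176186 1.51855335 0.23874391] [0.55440922 0.2155519  0.25894688] [-3.14022890e+00  1.83630148e-03  2.11843272e-03] [-0.06659557  0.3863228  -0.56537634] [-0.02721477 -0.08508291  0.00510499]
scene -1 [359.49324518  48.18959401]
scene 1 [403.84135965  82.42338886]
310 4
top -1 [136.26223236 232.29891021]
top 1 [142.42344185 168.05733107]
69 139
```

View pics/scene1c.png

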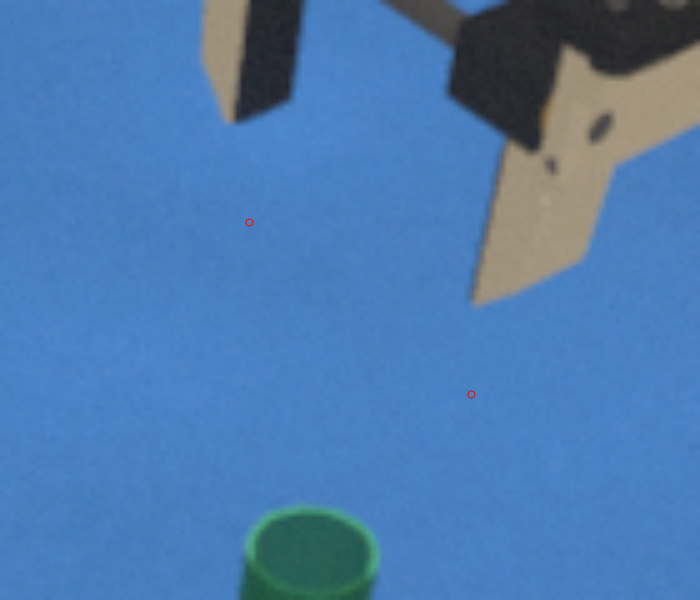

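View pics/top1c.png

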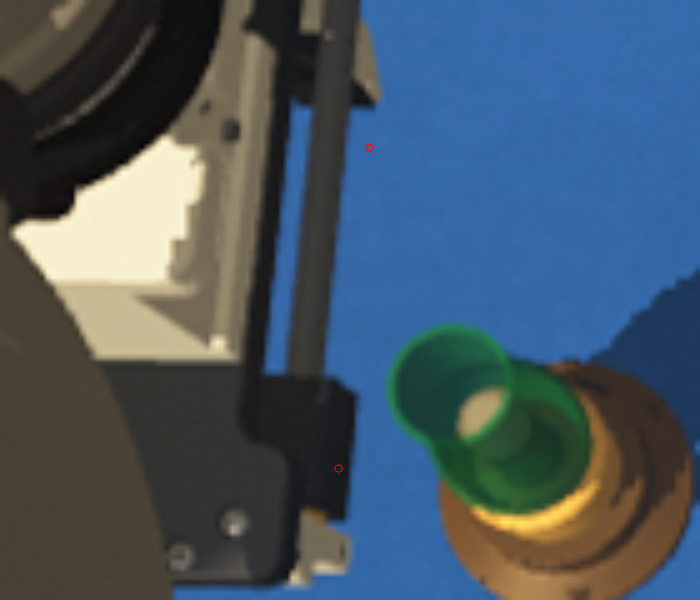

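```bash
python3 - <<'E'
from h import *
from cell import *
for n in("scene","top"):
    im=read_camera(n)[:,:,::-1].copy();cv2.imwrite(f"pics/{n}2.png",im)
s=observe();print(s["time"],s["qpos"],s["tool_pos"],s["tool_rot"],s["contact_force"],s["torque"])
im=cv2.imread("pics/scene2.png");cv2.imwrite("pics/s2c.png",cv2.resize(im[0:100,320:440],None,fx=6,fy=6))
im=cv2.imread("pics/top2.png");cv2.imwrite("pics/t2c.png",cv2.resize(im[150:260,90:190],None,fx=5,fy=5))
E
```

```text
2.1 [ 2.32171158e-01  4.29622267e-01  1.19415697e+00 -4.92198106e-04
  1.51870540e+00  2.36231219e-01] [0.55384143 0.20927394 0.26057967] [ 3.14090604e+00  7.52182058e-04 -4.03447241e-03] [ 0.38871247 -0.5021105   0.49801683] [-0.01456168 -0.07436322 -0.00031985]
```

View pics/s2c.png

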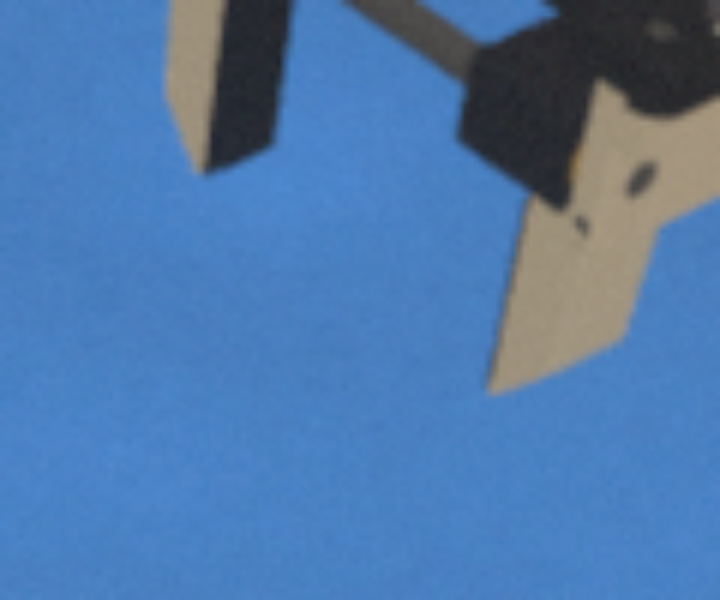

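View pics/t2c.png

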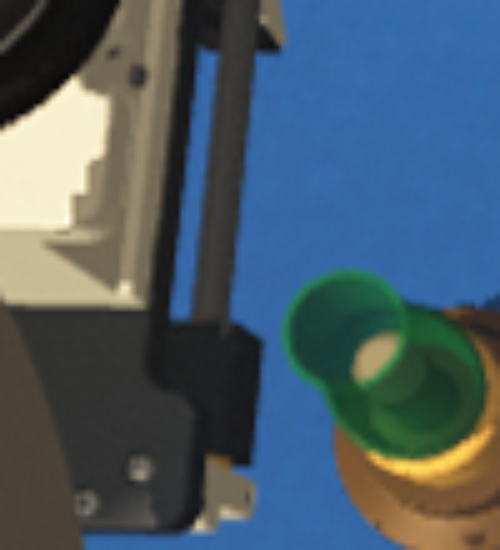

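View pics/scene2.png

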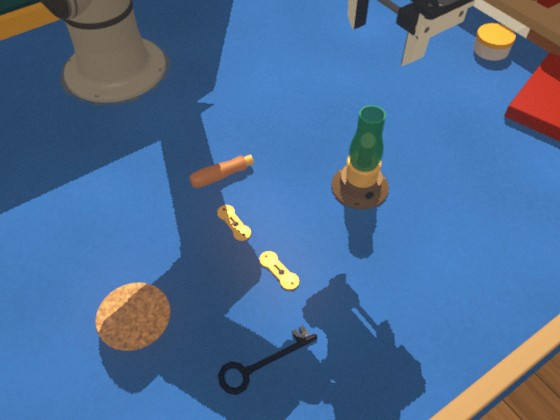

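```bash
python3 - <<'E'
from h import *
p=np.array([.5545,.2110,.2595])
print([ray(n,(0,0))[0] for n in("scene","top")])
print("left inner", proj("scene",p+[-.046,-.0095,0]),"meas 354.2,29.2")
print("right back", proj("scene",p+[.046,-.0095,0]),proj("scene",p+[.065,-.0095,0]),"meas 401.7 65.7")
for z in (.24,.26,.28,.3):print(z,onz("scene",(354.2,29.2),z)-p-[-.046,-.0095,0],onz("scene",(401.7,65.7),z)-p-[.046,-.0095,0])
u=(90+283/5,150+48/5);v=(90+253/5,150+513/5)
for q in(u,v):
  for z in (.24,.26,.28,.3):print(q,z,onz("top",q,z)-p)
E
```

```text
[array([ 0.98016677, -0.24988416,  0.73525596]), array([0.39992016, 0.02493262, 0.81825757])]
left inner [351.94918078  51.43842034] meas 354.2,29.2
right back [396.13539001  86.12800744] [405.97505911  93.85290768] meas 401.7 65.7
0.24 [-0.06007083  0.05663484 -0.0195    ] [-0.04419516  0.05530784 -0.0195    ]
0.26 [-0.03859758  0.03611943  0.0005    ] [-0.02707828  0.03484602  0.0005    ]
0.28 [-0.01712434  0.01560402  0.0205    ] [-0.00996139  0.0143842   0.0205    ]
0.3 [ 0.0043489  -0.00491139  0.0405    ] [ 0.00715549 -0.00607763  0.0405    ]
(146.6, 159.6) 0.24 [ 0.06585394  0.00609407 -0.0195    ]
(146.6, 159.6) 0.26 [ 0.05822987 -0.00055215  0.0005    ]
(146.6, 159.6) 0.28 [ 0.0506058  -0.00719837  0.0205    ]
(146.6, 159.6) 0.3 [ 0.04298173 -0.0138446   0.0405    ]
(140.6, 252.6) 0.24 [-0.0708684   0.00233667 -0.0195    ]
(140.6, 252.6) 0.26 [-0.0737637  -0.00417959  0.0005    ]
(140.6, 252.6) 0.28 [-0.076659   -0.01069586  0.0205    ]
(140.6, 252.6) 0.3 [-0.0795543  -0.01721213  0.0405    ]
```

Request:
{"op": "apply_moves", "data": {
  "increments": [
    {"grip": 0.4,"linear": [0,0,0],"turn": [0,0,0]},
    {"grip": 0.4,"linear": [0,0,0],"turn": [0,0,0]},
    {"grip": 0.4,"linear": [0,0,0],"turn": [0,0,0]},
    {"grip": 0.4,"linear": [0,0,0],"turn": [0,0,0]},
    {"grip": 0.4,"linear": [0,0,0],"turn": [0,0,0]}
  ]
}}

```text
time: 2.6
tool_pos: [0.5542, 0.21, 0.261]
tool_rot: [-3.142, -0.0, -0.004]
contact_force: [-0.7, 0.5, 0.5]
opening: 0.0568
```

```bash
python3 - <<'E'
from h import *
from cell import *
im=read_camera("scene")[:,:,::-1].copy();cv2.imwrite(f"pics/scene3.png",im)
s=observe();print(s["time"],s["qpos"],s["tool_pos"],s["tool_rot"],s["contact_force"],s["opening"])
cv2.imwrite("pics/s3c.png",cv2.resize(im[0:100,320:440],None,fx=6,fy=6))
E
```

```text
2.65 [ 2.33025310e-01  4.29876015e-01  1.19284500e+00 -3.16672228e-05
  1.51868030e+00  2.36760310e-01] [0.5541818  0.21003845 0.26092455] [-3.14157852e+00 -1.93418854e-04 -3.73335484e-03] [-0.18129835  0.41106279  0.41762785] 0.05222159632119432
```

View pics/s3c.png

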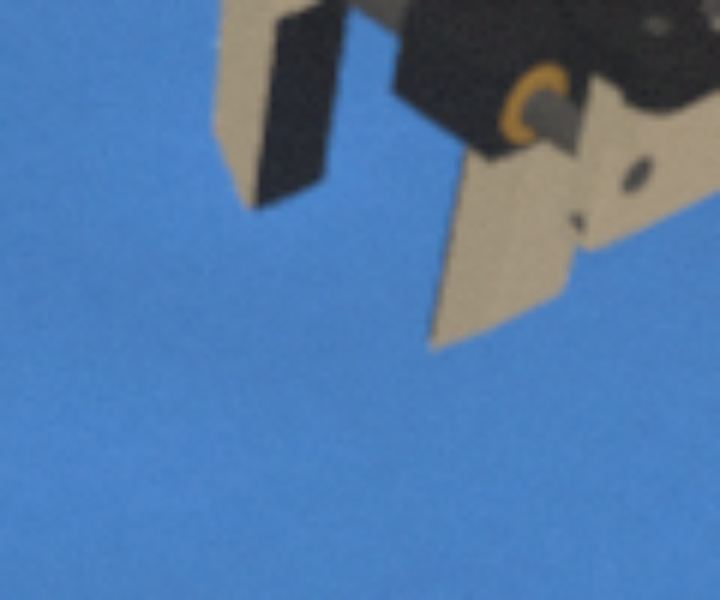

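Request:
{"op": "apply_moves", "data": {
  "increments": [
    {"grip": 1,"linear": [0,0,0],"turn": [0,0,0]},
    {"grip": 1,"linear": [0,0,0],"turn": [0,0,0]},
    {"grip": 1,"linear": [0,0,-20],"turn": [0,0,0]},
    {"grip": 1,"linear": [0,0,-45],"turn": [0,0,0]},
    {"grip": 1,"linear": [0,0,-70],"turn": [0,0,0]},
    {"grip": 1,"linear": [0,0,-90],"turn": [0,0,0]},
    {"grip": 1,"linear": [0,0,-100],"turn": [0,0,0]},
    {"grip": 1,"linear": [0,0,-100],"turn": [0,0,0]}
  ]
}}

```text
time: 3.45
tool_pos: [0.5535, 0.2101, 0.1596]
tool_rot: [3.141, 0.003, -0.003]
contact_force: [0.2, 0.3, -1.3]
opening: 0.0923
```

```bash
cat > look.py <<'E'
import sys
from h import *
from cell import *
i=sys.argv[1]
box=[int(v) for v in sys.argv[2].split(",")] if len(sys.argv)>2 else None
for n in ("scene",) if len(sys.argv)<4 else sys.argv[3].split(","):
    im=read_camera(n)[:,:,::-1].copy();cv2.imwrite(f"pics/{n}{i}.png",im)
    if box and n=="scene":
        a,b,c,d=box;cv2.imwrite(f"pics/{n}{i}c.png",cv2.resize(im[b:d,a:c],None,fx=5,fy=5,interpolation=cv2.INTER_CUBIC))
s=observe();print(s["time"],s["tool_pos"],s["tool_rot"],s["contact_force"],s["torque"],s["opening"],s["qpos"][5])
print(proj("scene",s["tool_pos"]),proj("top",s["tool_pos"]))
E
python3 look.py 4 300,40,440,160 scene,top
```

```text
3.55 [0.55471324 0.21035457 0.1617035 ] [-3.14130881e+00 -1.34290813e-03 -3.36938395e-03] [-0.37035003  0.72625842  1.10608774] [-0.03648343 -0.0823333   0.04142438] 0.09202816105523545 0.23672477627368435
[369.41697203 118.44472102] [161.7799292  215.76067055]
```

View pics/scene4c.png

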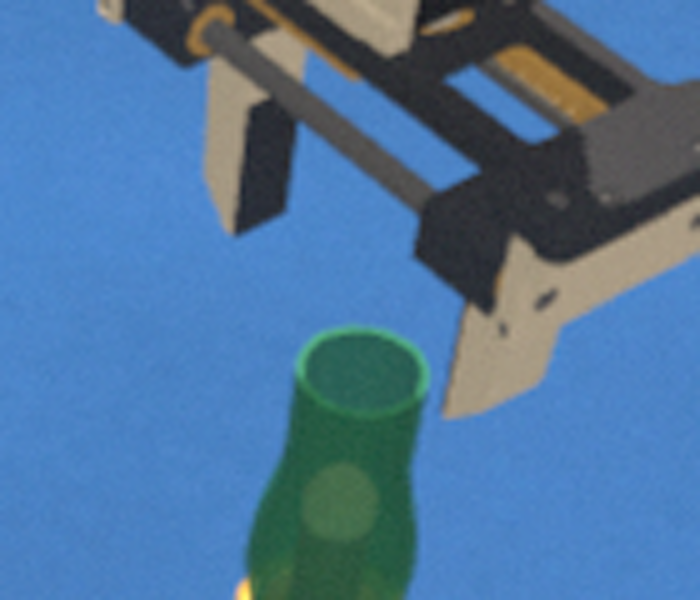

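View pics/top4.png

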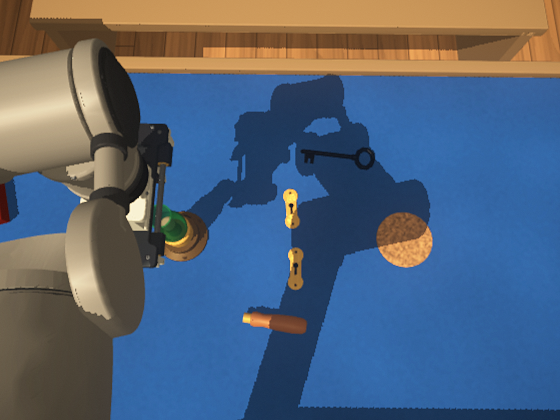

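Request:
{"op": "apply_moves", "data": {
  "increments": [
    {"grip": 1,"linear": [0,0,-12],"turn": [0,0,0]},
    {"grip": 1,"linear": [0,0,-25],"turn": [0,0,0]},
    {"grip": 1,"linear": [0,0,-25],"turn": [0,0,0]}
  ]
}}

```text
time: 3.85
tool_pos: [0.5528, 0.2099, 0.1336]
tool_rot: [3.141, 0.004, -0.003]
contact_force: [1.2, 0.5, -0.4]
opening: 0.0915
```

```bash
python3 look.py 5 300,40,440,160
```

```text
3.9 [0.55338735 0.2099822  0.13459348] [ 3.14100548e+00  2.36180591e-03 -3.50874192e-03] [ 0.60263214 -0.15699502  0.41724802] [-0.03832046 -0.1189005   0.05199033] 0.09172741952274364 0.23674987069122921
[366.49746522 130.89723229] [166.23369757 220.32129594]
```

View pics/scene5c.png

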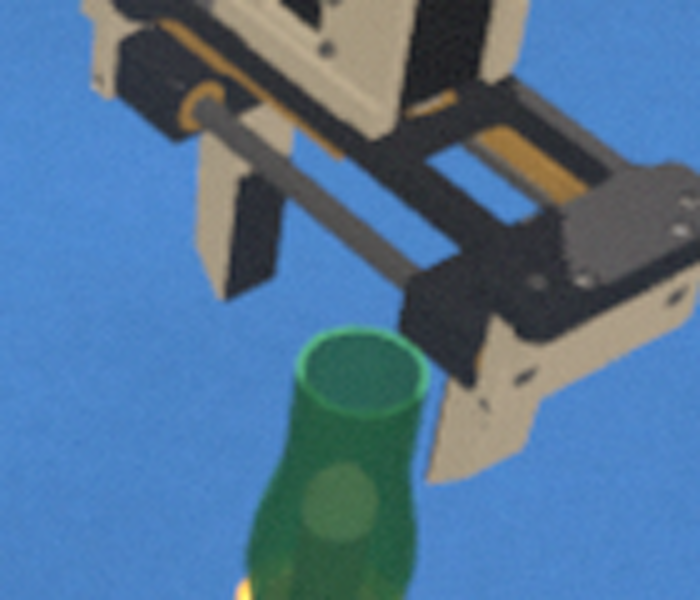

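```bash
python3 look.py 6 300,40,440,160 scene,top; python3 -c "
import cv2
im=cv2.imread('pics/top6.png');cv2.imwrite('pics/top6c.png',cv2.resize(im[150:280,110:230],None,fx=4.6,fy=4.6,interpolation=cv2.INTER_CUBIC))"
```

```text
4.0 [0.55425077 0.21021941 0.13584114] [ 3.14157810e+00 -5.56263702e-05 -3.42655853e-03] [ 0.60781537 -0.01682736 -0.1456502 ] [-0.03597593 -0.09343634  0.00475189] 0.09176680774212953 0.23673147557595703
[367.07187828 130.5764002 ] [165.94063666 219.64690773]
```

View pics/top6c.png

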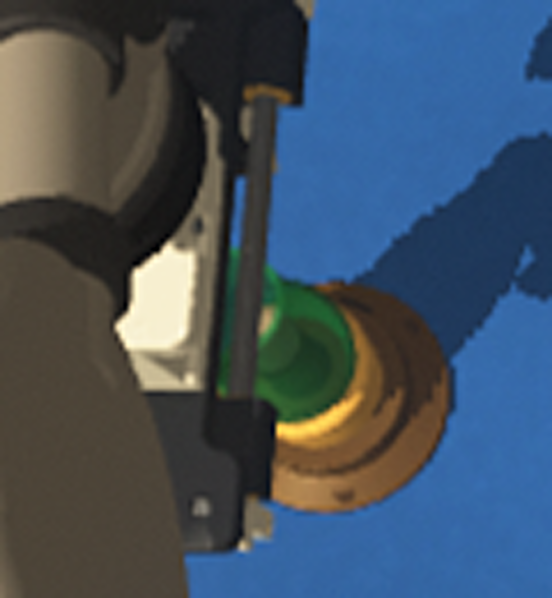

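```bash
python3 - <<'E'
from h import *
print(tri((401.7,65.7),(146.6,159.6)))
E
python3 -c "
import cv2
im=cv2.imread('pics/top2.png');cv2.imwrite('pics/t2d.png',cv2.resize(im[140:270,90:180],None,fx=4.6*1.3,fy=4.6*1.3)[:600])"
```

```text
(array([0.60123249, 0.20105473, 0.29262675]), np.float64(0.0031124665280841506))
```

View pics/t2d.png

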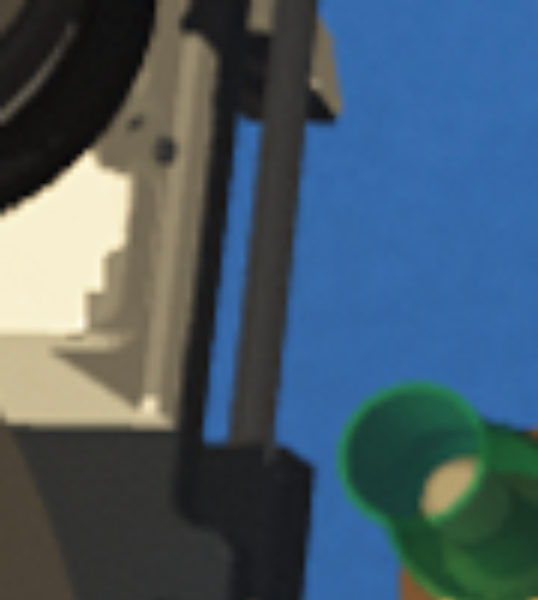

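Request:
{"op": "apply_moves", "data": {
  "increments": [
    {"grip": 0.6,"linear": [0,0,15],"turn": [0,0,0]},
    {"grip": 0.5,"linear": [0,0,15],"turn": [0,0,0]},
    {"grip": 0.5,"linear": [0,0,15],"turn": [0,0,0]},
    {"grip": 0.5,"linear": [0,0,15],"turn": [0,0,0]},
    {"grip": 0.4,"linear": [0,0,15],"turn": [0,0,0]},
    {"grip": 0.3,"linear": [0,0,15],"turn": [0,0,0]},
    {"grip": 0.3,"linear": [0,0,15],"turn": [0,0,0]},
    {"grip": 0.3,"linear": [0,0,15],"turn": [0,0,0]}
  ],
  "grip_force": 3
}}

```text
time: 4.8
tool_pos: [0.5541, 0.2102, 0.1507]
tool_rot: [3.142, 0.0, -0.003]
contact_force: [0.6, 0.4, -0.6]
opening: 0.0325
```

```bash
python3 look.py 7 300,40,440,160
```

```text
4.85 [0.5541491  0.21018739 0.15077678] [ 3.14157409e+00  2.95618844e-05 -3.48769997e-03] [-0.00716042 -0.21886761  1.00321297] [ 0.01572874 -0.07835611  0.03544413] 0.029948076415213264 0.2367636210140562
[368.20051308 123.536669  ] [163.62468172 217.65829089]
```

View pics/scene7c.png

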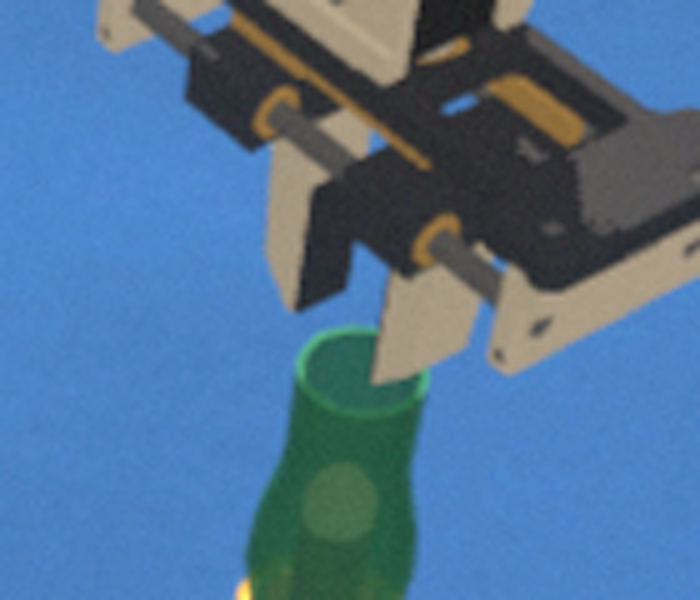

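Request:
{"op": "apply_moves", "data": {
  "increments": [
    {"grip": 1,"linear": [0,0,5],"turn": [0,0,0]},
    {"grip": 1,"linear": [0,0,5],"turn": [0,0,0]},
    {"grip": 1,"linear": [0,0,5],"turn": [0,0,0]},
    {"grip": 1,"linear": [0,0,5],"turn": [0,0,0]},
    {"grip": 1,"linear": [0,0,5],"turn": [0,0,0]},
    {"grip": 1,"linear": [0,0,-5],"turn": [0,0,0]},
    {"grip": 1,"linear": [0,0,-20],"turn": [0,0,0]},
    {"grip": 1,"linear": [0,0,-30],"turn": [0,0,0]},
    {"grip": 1,"linear": [0,0,-35],"turn": [0,0,0]},
    {"grip": 1,"linear": [0,0,-35],"turn": [0,0,0]}
  ]
}}

```text
time: 5.85
tool_pos: [0.5536, 0.2101, 0.1148]
tool_rot: [3.141, 0.002, -0.003]
contact_force: [0.1, 0.4, -0.4]
opening: 0.0918
```

Request:
{"op": "apply_moves", "data": {
  "increments": [
    {"grip": 0.9,"linear": [0,0,-5],"turn": [0,0,0]},
    {"grip": 0.8,"linear": [0,0,-10],"turn": [0,0,0]},
    {"grip": 0.65,"linear": [0,0,-15],"turn": [0,0,0]},
    {"grip": 0.6,"linear": [0,0,-15],"turn": [0,0,0]}
  ]
}}

```text
time: 6.25
tool_pos: [0.5537, 0.2101, 0.1]
tool_rot: [3.141, 0.001, -0.003]
contact_force: [-0.3, -0.1, 0.8]
opening: 0.0643
```

```bash
python3 look.py 8 300,40,440,160
```

```text
6.3 [0.55393983 0.2101375  0.10047457] [ 3.14138216e+00  6.03429274e-04 -3.41092335e-03] [-0.69018495  0.11489382 -0.14213458] [-0.02518506 -0.07053954 -0.02106841] 0.060371844602143135 0.2367431365809331
[364.22385283 146.32416194] [171.12682738 224.35257419]
```

View pics/scene8c.png

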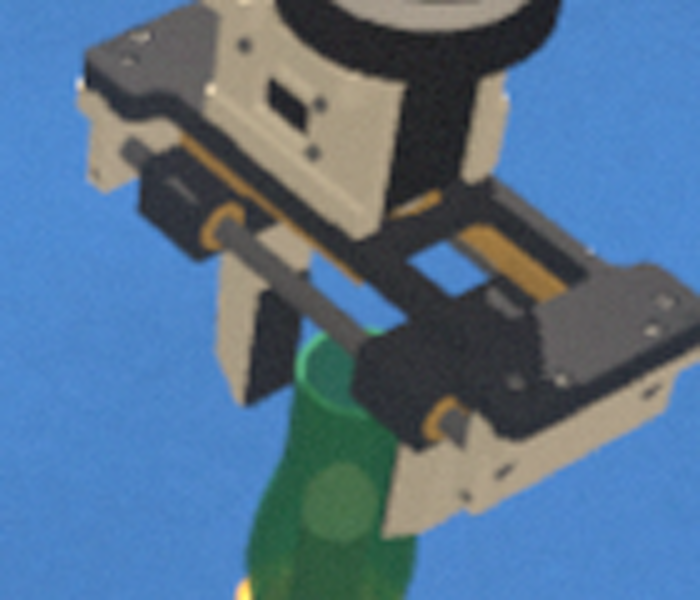

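Request:
{"op": "apply_moves", "data": {
  "increments": [
    {"grip": 0.52,"linear": [0,0,0],"turn": [0,0,0]},
    {"grip": 0.48,"linear": [0,0,0],"turn": [0,0,0]},
    {"grip": 0.46,"linear": [0,0,0],"turn": [0,0,0]}
  ],
  "grip_force": 3
}}

```text
time: 6.6
tool_pos: [0.5543, 0.2102, 0.1011]
tool_rot: [-3.142, -0.001, -0.003]
contact_force: [-0.1, -0.1, 1.0]
opening: 0.0428
```

Request:
{"op": "apply_moves", "data": {
  "increments": [
    {"grip": 0.44,"linear": [0,0,0],"turn": [0,0,0]},
    {"grip": 0.42,"linear": [0,0,0],"turn": [0,0,0]},
    {"grip": 0.4,"linear": [0,0,0],"turn": [0,0,0]}
  ]
}}

```text
time: 6.9
tool_pos: [0.5545, 0.2102, 0.1011]
tool_rot: [-3.141, -0.001, -0.003]
contact_force: [1.1, 0.2, 0.9]
opening: 0.0398
```

```bash
python3 look.py 9 300,40,440,160
```

```text
6.95 [0.55449262 0.21023932 0.10105157] [-3.14145349e+00 -8.74420367e-04 -3.47558750e-03] [1.12942667 0.42664359 0.23870309] [-0.03937487 -0.32864668  0.04310457] 0.040156857679356076 0.23676600247476437
[364.53771455 146.24967897] [171.01160964 223.97157336]
```

View pics/scene9c.png

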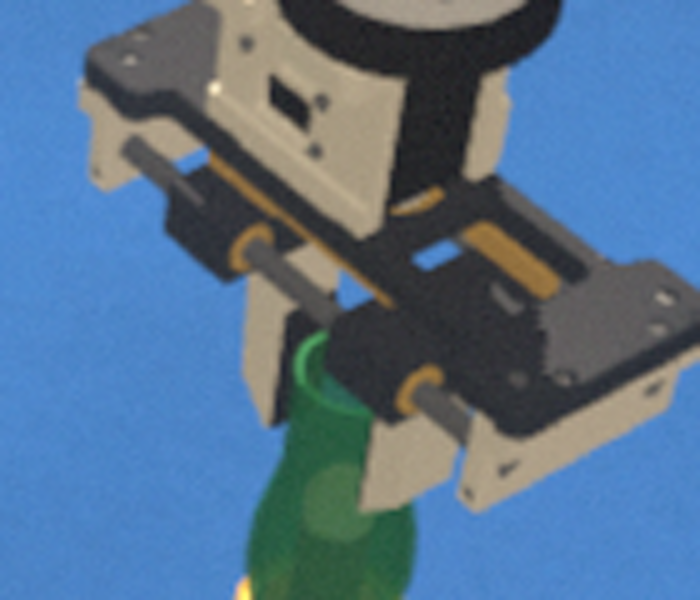

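Request:
{"op": "apply_moves", "data": {
  "increments": [
    {"grip": 0.6,"linear": [0,0,0],"turn": [0,0,0]},
    {"grip": 0.7,"linear": [0,0,0],"turn": [0,0,0]},
    {"grip": 0.7,"linear": [0,0,0],"turn": [0,0,-1.4]},
    {"grip": 0.7,"linear": [0,0,0],"turn": [0,0,-2.8]},
    {"grip": 0.7,"linear": [0,0,0],"turn": [0,0,-4.2]},
    {"grip": 0.7,"linear": [0,0,0],"turn": [0,0,-5.6]},
    {"grip": 0.7,"linear": [0,0,0],"turn": [0,0,-7]},
    {"grip": 0.7,"linear": [0,0,0],"turn": [0,0,-8.4]},
    {"grip": 0.7,"linear": [0,0,0],"turn": [0,0,-9.8]},
    {"grip": 0.7,"linear": [0,0,0],"turn": [0,0,-11.2]}
  ]
}}

```text
time: 7.95
tool_pos: [0.5539, 0.2102, 0.1007]
tool_rot: [3.141, 0.0, -1.182]
contact_force: [-1.0, 0.7, 0.5]
opening: 0.0643
```

Request:
{"op": "apply_moves", "data": {
  "increments": [
    {"grip": 0.65,"linear": [0,0,0],"turn": [0,0,-1.4]},
    {"grip": 0.58,"linear": [0,0,0],"turn": [0,0,-2.6]},
    {"grip": 0.52,"linear": [0,0,0],"turn": [0,0,-3.8]},
    {"grip": 0.5,"linear": [0,0,0],"turn": [0,0,-3.8]},
    {"grip": 0.48,"linear": [0,0,0],"turn": [0,0,-3.8]}
  ]
}}

```text
time: 8.45
tool_pos: [0.5541, 0.2104, 0.1008]
tool_rot: [3.141, 0.0, -1.571]
contact_force: [0.1, 1.5, 0.3]
opening: 0.0444
```

Request:
{"op": "apply_moves", "data": {
  "increments": [
    {"grip": 0.46,"linear": [0,0,0],"turn": [0,0,0]},
    {"grip": 0.44,"linear": [0,0,0],"turn": [0,0,0]},
    {"grip": 0.42,"linear": [0,0,0],"turn": [0,0,0]},
    {"grip": 0.4,"linear": [0,0,0],"turn": [0,0,0]},
    {"grip": 0.4,"linear": [0,0,0],"turn": [0,0,0]}
  ]
}}

```text
time: 8.95
tool_pos: [0.5542, 0.2103, 0.1009]
tool_rot: [-3.141, 0.0, -1.574]
contact_force: [0.0, 0.3, 0.9]
opening: 0.0402
```

```bash
python3 look.py 10 300,40,440,160
```

```text
9.0 [0.55420836 0.21033707 0.10089659] [-3.14147422e+00  1.19809689e-04 -1.57398419e+00] [0.51869289 1.31683058 0.78881773] [ 0.38499231  0.04128656 -0.03689977] 0.040595654953384526 1.8073801506048028
[364.45796865 146.18756737] [170.96508548 224.1492606 ]
```

View pics/scene10c.png

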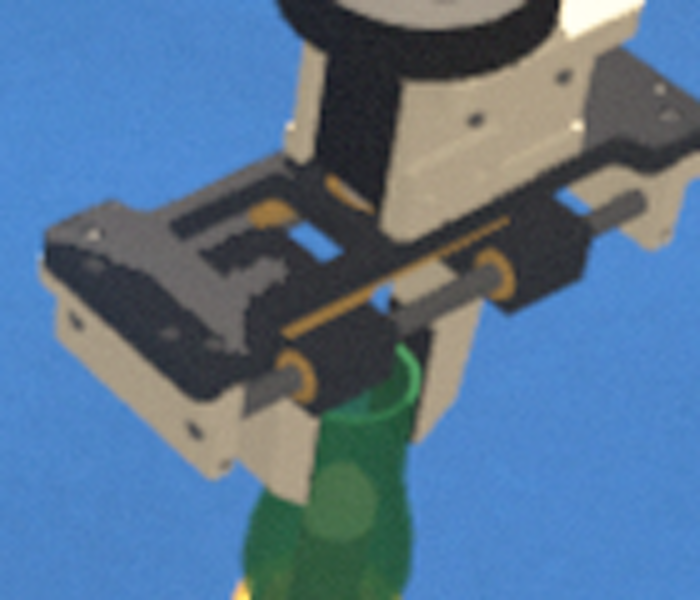

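Request:
{"op": "apply_moves", "data": {
  "increments": [
    {"grip": 0.4,"linear": [0.5,1,0],"turn": [0,0,0]},
    {"grip": 0.4,"linear": [0.5,2,0],"turn": [0,0,0]},
    {"grip": 0.4,"linear": [0.5,2,0],"turn": [0,0,0]}
  ]
}}

```text
time: 9.3
tool_pos: [0.5546, 0.2122, 0.1007]
tool_rot: [3.141, -0.0, -1.574]
contact_force: [-0.6, 0.7, -1.0]
opening: 0.0401
```

```bash
python3 look.py 11 300,40,440,160;python3 look.py 11 300,40,440,160
```

```text
9.35 [0.55458283 0.21214002 0.10068611] [ 3.14126423e+00 -3.42413910e-04 -1.57412459e+00] [-0.04568497  0.10430894 -0.12888755] [0.01126622 0.00596958 0.00346978] 0.04042713823296475 1.8107161170356907
[365.44934133 145.94816382] [169.97660902 223.95351479]
9.4 [0.55455165 0.21215477 0.1006824 ] [ 3.14122287e+00 -3.19217623e-04 -1.57407595e+00] [-0.80955732  0.71635055 -0.12019216] [0.08553369 0.06541237 0.0147435 ] 0.040308094305680456 1.8106700302042913
[365.44346439 145.93456301] [169.96734863 223.97134195]
```

View pics/scene11c.png

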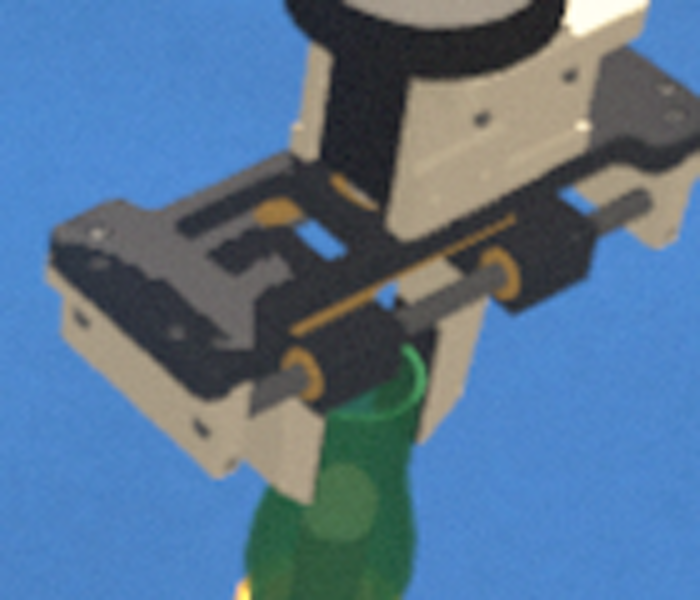

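Request:
{"op": "apply_moves", "data": {
  "increments": [
    {"grip": 0.3,"linear": [0,0.3,0],"turn": [0,0,0]},
    {"grip": 0.3,"linear": [0,0.3,0],"turn": [0,0,0]},
    {"grip": 0.3,"linear": [0,0.3,0],"turn": [0,0,0.5]},
    {"grip": 0.3,"linear": [0,0.3,0],"turn": [0,0,1.0]},
    {"grip": 0.3,"linear": [0,0.3,0],"turn": [0,0,1.5]},
    {"grip": 0.3,"linear": [0,0.3,0],"turn": [0,0,2.0]},
    {"grip": 0.3,"linear": [0,0.3,0],"turn": [0,0,2.5]}
  ],
  "grip_force": 10
}}

```text
time: 10.1
tool_pos: [0.5545, 0.2121, 0.1007]
tool_rot: [3.141, -0.001, -1.31]
contact_force: [-0.4, -0.5, -1.7]
opening: 0.04
```

```bash
cat > st.py <<'E'
from cell import *
import numpy as np
np.set_printoptions(precision=4,suppress=True)
s=observe()
print(s["time"],s["tool_pos"],s["tool_rot"],"F",s["contact_force"],"T",s["torque"],s["opening"],"q6",s["qpos"][5],"eff6",s["joint_efforts"][5])
E
python3 st.py
```

```text
10.1 [0.5545 0.2121 0.1007] [ 3.141  -0.0006 -1.3103] F [-0.4163 -0.5256 -1.7175] T [-0.2037  0.0229 -0.0354] 0.03996917262654434 q6 1.5472718587133947 eff6 0.6741426140069962
```

Request:
{"op": "apply_moves", "data": {
  "increments": [
    {"grip": 0.3,"linear": [0,0,0],"turn": [0,0,0.5]},
    {"grip": 0.3,"linear": [0,0,0],"turn": [0,0,1.0]},
    {"grip": 0.3,"linear": [0,0,0],"turn": [0,0,1.0]}
  ]
}}

```text
time: 10.4
tool_pos: [0.5546, 0.2122, 0.1007]
tool_rot: [3.141, -0.0, -1.207]
contact_force: [0.6, -0.7, -1.1]
opening: 0.0396
```

```bash
python3 look.py 12 300,40,440,160; python3 st.py
```

```text
10.45 [0.55455677 0.21231606 0.10066786] [ 3.14113051e+00 -2.09232705e-04 -1.20886199e+00] [ 0.42512056 -0.46660683 -1.97972205] [-0.09856899 -0.02419498 -0.11116935] 0.039566066746769935 1.4457657648246087
[365.52093645 145.90093161] [169.87714551 223.9692163 ]
10.45 [0.5546 0.2123 0.1007] [ 3.1411 -0.0002 -1.2089] F [ 0.4251 -0.4666 -1.9797] T [-0.0986 -0.0242 -0.1112] 0.039566066746769935 q6 1.4457657648246087 eff6 -0.23494089022278786
```

View pics/scene12.png

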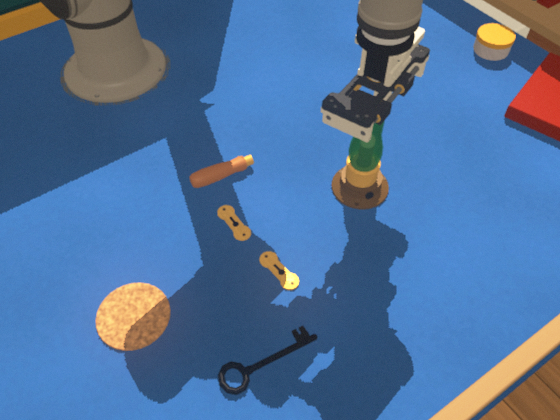

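Request:
{"op": "apply_moves", "data": {
  "increments": [
    {"grip": 0.3,"linear": [0,0,0],"turn": [0,0,0.3]},
    {"grip": 0.3,"linear": [0,0,0],"turn": [0,0,0.6]},
    {"grip": 0.3,"linear": [0,0,0],"turn": [0,0,0.6]}
  ]
}}

```text
time: 10.75
tool_pos: [0.5546, 0.2124, 0.1007]
tool_rot: [3.141, -0.0, -1.146]
contact_force: [0.5, -1.1, -2.7]
opening: 0.0399
```

```bash
python3 st.py
```

```text
10.75 [0.5546 0.2124 0.1007] [ 3.1412 -0.0001 -1.1459] F [ 0.517  -1.065  -2.6769] T [-0.1208  0.0053 -0.0235] 0.03987187956114364 q6 1.3828407002785652 eff6 -0.3335189167410135
```

Request:
{"op": "apply_moves", "data": {
  "increments": [
    {"grip": 0.3,"linear": [0,0,0],"turn": [0,0,0.3]},
    {"grip": 0.3,"linear": [0,0,0],"turn": [0,0,0.6]},
    {"grip": 0.3,"linear": [0,0,0],"turn": [0,0,0.6]}
  ]
}}

```text
time: 11.05
tool_pos: [0.5546, 0.2125, 0.1007]
tool_rot: [3.141, -0.0, -1.083]
contact_force: [0.1, 0.5, -1.5]
opening: 0.0396
```

```bash
python3 st.py
```

```text
11.05 [0.5546 0.2125 0.1007] [ 3.1413 -0.     -1.0833] F [ 0.0889  0.4778 -1.5061] T [-0.0386  0.0193 -0.0503] 0.039586284321528574 q6 1.3202842982943337 eff6 -0.32978243194520473
```

Request:
{"op": "apply_moves", "data": {
  "increments": [
    {"grip": 0.3,"linear": [0,0,0],"turn": [0,0,0.3]},
    {"grip": 0.3,"linear": [0,0,0],"turn": [0,0,0.6]},
    {"grip": 0.3,"linear": [0,0,0],"turn": [0,0,0.9]},
    {"grip": 0.3,"linear": [0,0,0],"turn": [0,0,0.9]}
  ]
}}

```text
time: 11.45
tool_pos: [0.5546, 0.2125, 0.1007]
tool_rot: [3.141, 0.0, -0.989]
contact_force: [-0.4, -0.4, -2.5]
opening: 0.0398
```

```bash
python3 st.py
```

```text
11.45 [0.5546 0.2125 0.1007] [ 3.1414  0.     -0.9892] F [-0.4393 -0.4336 -2.5082] T [ 0.0021 -0.0196  0.0223] 0.03981469080891697 q6 1.226204566610039 eff6 -0.32756234519183636
```

Request:
{"op": "apply_moves", "data": {
  "increments": [
    {"grip": 0.3,"linear": [0,0,0],"turn": [0,0,0.3]},
    {"grip": 0.3,"linear": [0,0,0],"turn": [0,0,0.6]},
    {"grip": 0.3,"linear": [0,0,0],"turn": [0,0,0.9]},
    {"grip": 0.3,"linear": [0,0,0],"turn": [0,0,0.9]}
  ]
}}

```text
time: 11.85
tool_pos: [0.5546, 0.2125, 0.1007]
tool_rot: [3.141, 0.0, -0.895]
contact_force: [0.5, 0.4, -2.2]
opening: 0.0401
```

```bash
python3 st.py
```

```text
11.85 [0.5546 0.2125 0.1007] [ 3.1414  0.0001 -0.8952] F [ 0.4946  0.4211 -2.2065] T [-0.025  -0.0118 -0.0075] 0.04008617334378429 q6 1.1321065783087294 eff6 -0.3253090940415859
```

Request:
{"op": "apply_moves", "data": {
  "increments": [
    {"grip": 0.3,"linear": [0,0,0],"turn": [0,0,0.3]},
    {"grip": 0.3,"linear": [0,0,0],"turn": [0,0,0.6]},
    {"grip": 0.3,"linear": [0,0,0],"turn": [0,0,0.9]},
    {"grip": 0.3,"linear": [0,0,0],"turn": [0,0,0.9]}
  ]
}}

```text
time: 12.25
tool_pos: [0.5546, 0.2127, 0.1008]
tool_rot: [-3.142, 0.0, -0.801]
contact_force: [-1.3, 1.1, -1.8]
opening: 0.0401
```

```bash
python3 st.py
```

```text
12.25 [0.5546 0.2127 0.1008] [-3.1415  0.0003 -0.8014] F [-1.3288  1.148  -1.7947] T [ 0.0638  0.0525 -0.174 ] 0.040104411555932876 q6 1.0382166100852914 eff6 -0.5293275788426399
```

Request:
{"op": "apply_moves", "data": {
  "increments": [
    {"grip": 0.3,"linear": [0,0,0],"turn": [0,0,0.15]},
    {"grip": 0.3,"linear": [0,0,0],"turn": [0,0,0.3]},
    {"grip": 0.3,"linear": [0,0,0],"turn": [0,0,0.3]}
  ]
}}

```text
time: 12.55
tool_pos: [0.5546, 0.2126, 0.1008]
tool_rot: [-3.142, 0.0, -0.768]
contact_force: [-1.8, 0.6, -2.2]
opening: 0.0401
```

```bash
python3 st.py
```

```text
12.55 [0.5546 0.2126 0.1008] [-3.1415  0.0002 -0.768 ] F [-1.7884  0.6184 -2.2252] T [ 0.2261  0.1189 -0.2639] 0.04010842951000005 q6 1.0049428016310382 eff6 -0.38875225000083447
```

Request:
{"op": "apply_moves", "data": {
  "increments": [
    {"grip": 0.3,"linear": [0,0,0],"turn": [0,0,-0.2]},
    {"grip": 0.3,"linear": [0,0,0],"turn": [0,0,-0.2]},
    {"grip": 0.3,"linear": [0,0,1.5],"turn": [0,0,-0.2]},
    {"grip": 0.3,"linear": [0,0,3],"turn": [0,0,-0.2]},
    {"grip": 0.3,"linear": [0,0,3],"turn": [0,0,-0.2]}
  ]
}}

```text
time: 13.05
tool_pos: [0.5545, 0.2125, 0.1038]
tool_rot: [3.141, 0.0, -0.789]
contact_force: [-1.8, -0.2, -3.2]
opening: 0.0396
```

```bash
python3 st.py
```

```text
13.05 [0.5545 0.2125 0.1038] [ 3.1412  0.0002 -0.7888] F [-1.7718 -0.1704 -3.156 ] T [ 0.1928  0.1642 -0.1058] 0.039578480213223834 q6 1.0257870898692585 eff6 -0.09667671052739024
```

Request:
{"op": "apply_moves", "data": {
  "increments": [
    {"grip": 0.3,"linear": [0,0,1],"turn": [0,0,0]},
    {"grip": 0.3,"linear": [0,0,2],"turn": [0,0,0]},
    {"grip": 0.3,"linear": [0,0,2],"turn": [0,0,0]}
  ]
}}

```text
time: 13.35
tool_pos: [0.5546, 0.2125, 0.106]
tool_rot: [-3.142, -0.0, -0.789]
contact_force: [-1.3, 0.5, -5.1]
opening: 0.0398
```

```bash
python3 look.py 13 300,80,420,200; python3 st.py
```

```text
13.4 [0.55465573 0.21255395 0.10594835] [-3.14152770e+00 -3.42455741e-05 -7.88854908e-01] [-1.32396173  0.58959003 -4.2060365 ] [ 0.23157266  0.19687987 -0.09419779] 0.03991904298337552 1.0258267502675182
[366.06939526 143.57399184] [168.99693437 223.26086508]
13.4 [0.5547 0.2126 0.1059] [-3.1415 -0.     -0.7889] F [-1.324   0.5896 -4.206 ] T [ 0.2316  0.1969 -0.0942] 0.03991904298337552 q6 1.0258267502675182 eff6 -0.09848440764471889
```

View pics/scene13c.png

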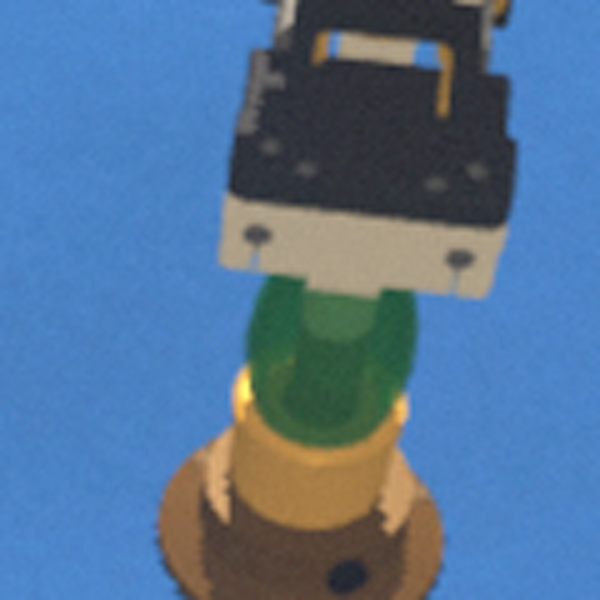

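Request:
{"op": "apply_moves", "data": {
  "increments": [
    {"grip": 0.3,"linear": [-0.5,0.4,1],"turn": [0,0,0]},
    {"grip": 0.3,"linear": [-0.5,0.4,2.5],"turn": [0,0,0]},
    {"grip": 0.3,"linear": [-0.5,0.4,4],"turn": [0,0,0]},
    {"grip": 0.3,"linear": [-0.5,0.4,4],"turn": [0,0,0]}
  ]
}}

```text
time: 13.8
tool_pos: [0.5545, 0.2128, 0.1103]
tool_rot: [-3.141, -0.001, -0.789]
contact_force: [0.4, -0.3, -3.9]
opening: 0.0399
```

```bash
python3 st.py
```

```text
13.8 [0.5545 0.2128 0.1103] [-3.141  -0.0006 -0.7889] F [ 0.409  -0.2664 -3.8633] T [-0.0862 -0.0606 -0.085 ] 0.03986334050145549 q6 1.0266912387569105 eff6 -0.1083468901924789
```

Request:
{"op": "apply_moves", "data": {
  "increments": [
    {"grip": 0.3,"linear": [0.2,-0.1,1],"turn": [0,0,-0.1]},
    {"grip": 0.3,"linear": [0.2,-0.1,3],"turn": [0,0,-0.1]},
    {"grip": 0.3,"linear": [0.2,-0.1,5],"turn": [0,0,-0.1]},
    {"grip": 0.3,"linear": [0.2,-0.1,5],"turn": [0,0,-0.1]}
  ]
}}

```text
time: 14.2
tool_pos: [0.5547, 0.2129, 0.1155]
tool_rot: [-3.141, -0.001, -0.799]
contact_force: [-0.6, -0.8, -1.9]
opening: 0.0398
```

```bash
python3 st.py
```

```text
14.2 [0.5547 0.2129 0.1155] [-3.1407 -0.0005 -0.7993] F [-0.558  -0.7608 -1.8728] T [-0.0064  0.0643 -0.1211] 0.039752172721406465 q6 1.0368375219091195 eff6 -0.05525351967662573
```

Request:
{"op": "apply_moves", "data": {
  "increments": [
    {"grip": 0.3,"linear": [0,0,2],"turn": [0,0,0]},
    {"grip": 0.3,"linear": [0,0,4],"turn": [0,0,0]},
    {"grip": 0.3,"linear": [0,0,6],"turn": [0,0,0]},
    {"grip": 0.3,"linear": [0,0,6],"turn": [0,0,0]}
  ]
}}

```text
time: 14.6
tool_pos: [0.5546, 0.2129, 0.1214]
tool_rot: [-3.141, -0.0, -0.799]
contact_force: [0.9, 0.3, -0.8]
opening: 0.0398
```

```bash
python3 st.py
```

```text
14.6 [0.5546 0.2129 0.1214] [-3.141  -0.0005 -0.7993] F [ 0.8862  0.3292 -0.7509] T [-0.0433 -0.0369 -0.0037] 0.039827077310226194 q6 1.0368641924957689 eff6 -0.029751411639153957
```

Request:
{"op": "apply_moves", "data": {
  "increments": [
    {"grip": 0.3,"linear": [0,0,4],"turn": [0,0,0]},
    {"grip": 0.3,"linear": [0,0,9],"turn": [0,0,0]},
    {"grip": 0.3,"linear": [0,0,14],"turn": [0,0,0]},
    {"grip": 0.3,"linear": [0,0,14],"turn": [0,0,0]}
  ]
}}

```text
time: 15.0
tool_pos: [0.555, 0.213, 0.1361]
tool_rot: [-3.14, -0.001, -0.799]
contact_force: [-0.1, 0.1, -1.2]
opening: 0.0397
```

```bash
python3 look.py 14 300,80,420,200; python3 st.py
```

```text
15.05 [0.55471689 0.21290308 0.13552371] [-3.14048981e+00 -7.50866605e-04 -7.99288163e-01] [-0.90327905  0.14488573 -2.619043  ] [ 0.01133114 -0.01296032 -0.00734105] 0.040146352318772206 1.0368980472382936
[368.55432483 130.19289141] [164.39797899 219.39835276]
15.05 [0.5547 0.2129 0.1355] [-3.1405 -0.0008 -0.7993] F [-0.9033  0.1449 -2.619 ] T [ 0.0113 -0.013  -0.0073] 0.040146352318772206 q6 1.0368980472382936 eff6 -0.00013024129657424055
```

View pics/scene14c.png

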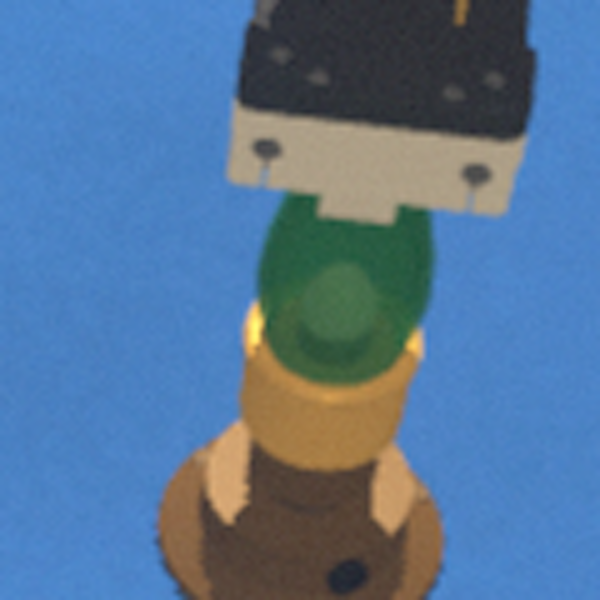

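Request:
{"op": "apply_moves", "data": {
  "increments": [
    {"grip": 0.3,"linear": [0,0,8],"turn": [0,0,0]},
    {"grip": 0.3,"linear": [0,0,18],"turn": [0,0,0]},
    {"grip": 0.3,"linear": [0,0,28],"turn": [0,0,0]},
    {"grip": 0.3,"linear": [0,0,38],"turn": [0,0,0]},
    {"grip": 0.3,"linear": [0,0,48],"turn": [0,0,0]},
    {"grip": 0.3,"linear": [0,0,58],"turn": [0,0,0]},
    {"grip": 0.3,"linear": [0,0,68],"turn": [0,0,0]},
    {"grip": 0.3,"linear": [0,0,80],"turn": [0,0,0]},
    {"grip": 0.3,"linear": [0,0,92],"turn": [0,0,0]},
    {"grip": 0.3,"linear": [0,0,92],"turn": [0,0,0]}
  ],
  "grip_force": 12
}}

```text
time: 16.05
tool_pos: [0.5554, 0.2131, 0.2292]
tool_rot: [-3.138, -0.002, -0.799]
contact_force: [0.8, -1.3, -3.5]
opening: 0.0394
```

```bash
python3 look.py 15 300,30,420,150 scene,top; python3 st.py
```

```text
16.15 [0.55441262 0.21279408 0.22696361] [-3.14136403e+00 -2.87455912e-04 -7.99355850e-01] [-0.87214933 -0.16049361 -3.00418592] [-0.01644091 -0.01849573  0.01480162] 0.03945046905725459 1.0369223574808637
[376.32985852  83.82691867] [148.24080932 205.50388353]
16.15 [0.5544 0.2128 0.227 ] [-3.1414 -0.0003 -0.7994] F [-0.8721 -0.1605 -3.0042] T [-0.0164 -0.0185  0.0148] 0.03945046905725459 q6 1.0369223574808637 eff6 0.0004800224269274622
```

View pics/scene15.png

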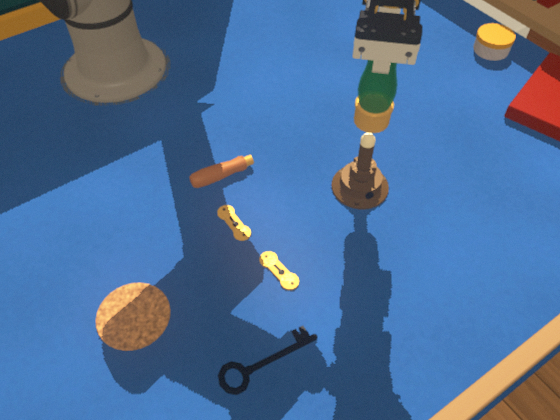

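View pics/top15.png

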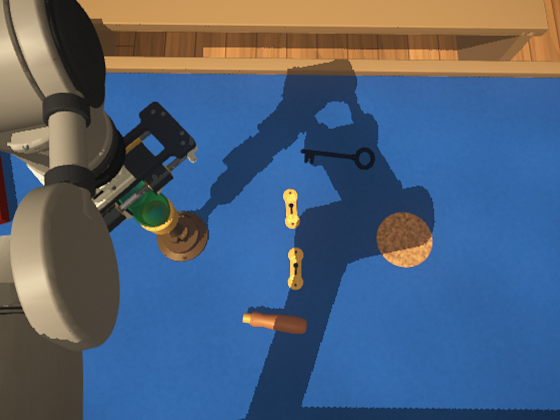

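Request:
{"op": "apply_moves", "data": {
  "increments": [
    {"grip": 0.3,"linear": [0,-8,0],"turn": [0,0,0]},
    {"grip": 0.3,"linear": [0,-24,0],"turn": [0,0,0]},
    {"grip": 0.3,"linear": [0,-48,0],"turn": [0,0,0]},
    {"grip": 0.3,"linear": [0,-76,0],"turn": [0,0,0]},
    {"grip": 0.3,"linear": [0,-106,0],"turn": [0,0,0]},
    {"grip": 0.3,"linear": [0,-136,0],"turn": [0,0,0]},
    {"grip": 0.3,"linear": [0,-166,0],"turn": [0,0,0]},
    {"grip": 0.3,"linear": [0,-196,0],"turn": [0,0,0]},
    {"grip": 0.3,"linear": [0,-226,0],"turn": [0,0,0]},
    {"grip": 0.3,"linear": [0,-256,0],"turn": [0,0,0]}
  ]
}}

```text
time: 17.15
tool_pos: [0.5535, -0.0457, 0.2265]
tool_rot: [3.141, 0.0, -0.8]
contact_force: [-0.0, 0.8, -1.9]
opening: 0.0395
```

Request:
{"op": "apply_moves", "data": {
  "increments": [
    {"grip": 0.3,"linear": [0,-30,0],"turn": [0,0,0]},
    {"grip": 0.3,"linear": [0,-60,0],"turn": [0,0,0]},
    {"grip": 0.3,"linear": [0,-90,0],"turn": [0,0,0]},
    {"grip": 0.3,"linear": [0,-118,0],"turn": [0,0,0]},
    {"grip": 0.3,"linear": [0,-142,0],"turn": [0,0,0]},
    {"grip": 0.3,"linear": [0,-162,0],"turn": [0,0,0]},
    {"grip": 0.3,"linear": [0,-175,0],"turn": [0,0,0]},
    {"grip": 0.3,"linear": [0,-181,0],"turn": [0,0,0]},
    {"grip": 0.3,"linear": [0,-181,0],"turn": [0,0,0]}
  ]
}}

```text
time: 18.05
tool_pos: [0.554, -0.2249, 0.2266]
tool_rot: [3.141, 0.0, -0.8]
contact_force: [0.6, 0.4, -1.8]
opening: 0.0397
```

```bash
python3 look.py 16 "60,180,200,300" scene; python3 st.py
```

```text
18.1 [ 0.55413474 -0.22400966  0.22667888] [-3.14146759e+00  5.48502124e-04 -7.99546135e-01] [-0.28848561  0.40713017 -2.54451132] [-0.01944711 -0.04691941 -0.03465706] 0.04011444899747851 0.2870054756040744
[ 89.94530264 227.12671432] [448.58347925 209.12686082]
18.1 [ 0.5541 -0.224   0.2267] [-3.1415  0.0005 -0.7995] F [-0.2885  0.4071 -2.5445] T [-0.0194 -0.0469 -0.0347] 0.04011444899747851 q6 0.2870054756040744 eff6 -0.04369172500446439
```

View pics/scene16.png

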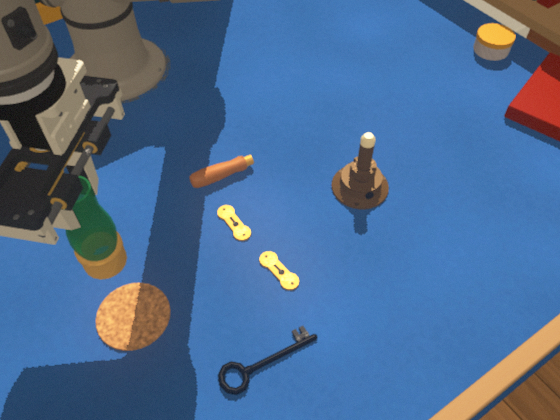

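Request:
{"op": "apply_moves", "data": {
  "increments": [
    {"grip": 0.3,"linear": [0,0,-10],"turn": [0,0,0]},
    {"grip": 0.3,"linear": [0,0,-28],"turn": [0,0,0]},
    {"grip": 0.3,"linear": [0,0,-50],"turn": [0,0,0]},
    {"grip": 0.3,"linear": [0,0,-72],"turn": [0,0,0]},
    {"grip": 0.3,"linear": [0,0,-94],"turn": [0,0,0]},
    {"grip": 0.3,"linear": [0,0,-114],"turn": [0,0,0]},
    {"grip": 0.3,"linear": [0,0,-126],"turn": [0,0,0]},
    {"grip": 0.3,"linear": [0,0,-132],"turn": [0,0,0]},
    {"grip": 0.3,"linear": [0,0,-132],"turn": [0,0,0]}
  ]
}}

```text
time: 19.0
tool_pos: [0.5542, -0.2237, 0.0943]
tool_rot: [3.141, 0.001, -0.799]
contact_force: [-0.5, -0.0, -3.0]
opening: 0.0395
```

```bash
python3 look.py 17 "70,240,190,360" scene,top; python3 st.py;python3 -c "
import cv2
im=cv2.imread('pics/top17.png');cv2.imwrite('pics/top17c.png',cv2.resize(im[170:290,350:490],None,fx=5,fy=5,interpolation=cv2.INTER_CUBIC))"
```

```text
19.1 [ 0.55495625 -0.224292    0.09567117] [-3.14113769e+00 -1.53049753e-03 -7.98996792e-01] [ 0.19906266  0.02226386 -2.87105283] [-0.03481911 -0.03326189 -0.02418417] 0.03969721911411569 0.286917050502454
[117.62915307 284.01140715] [419.09079602 227.1495089 ]
19.1 [ 0.555  -0.2243  0.0957] [-3.1411 -0.0015 -0.799 ] F [ 0.1991  0.0223 -2.8711] T [-0.0348 -0.0333 -0.0242] 0.03969721911411569 q6 0.286917050502454 eff6 -0.00016877414964255877
```

View pics/scene17c.png

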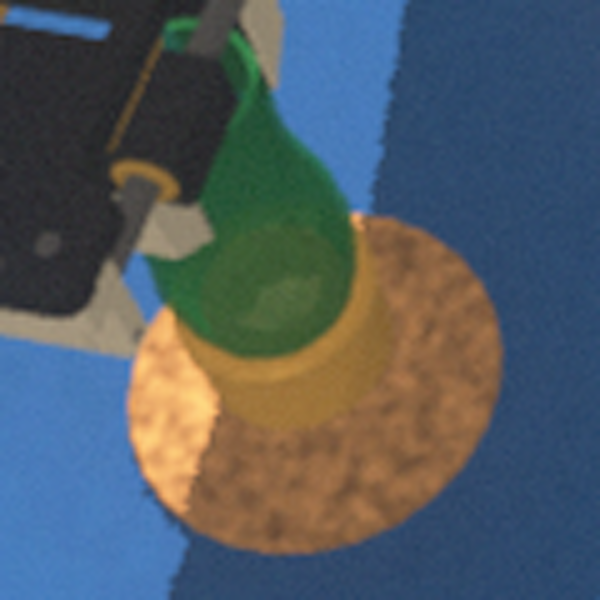

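View pics/top17c.png

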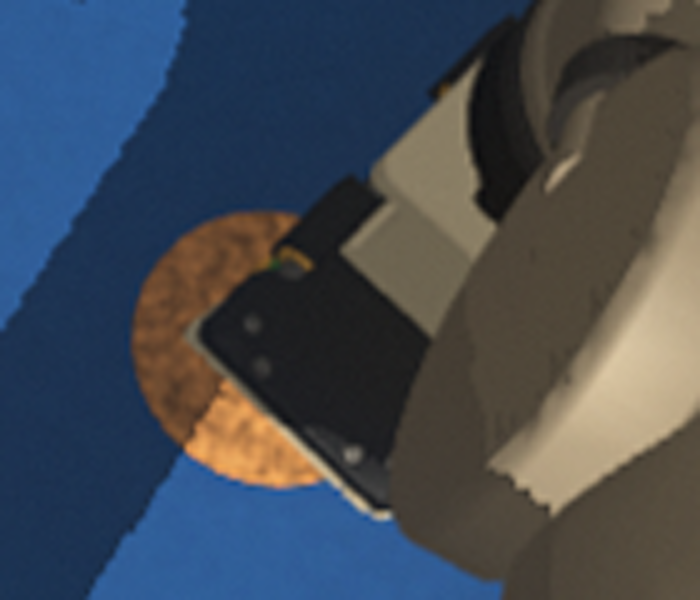

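Request:
{"op": "apply_moves", "data": {
  "increments": [
    {"grip": 0.3,"linear": [0,0,-4],"turn": [0,0,0]},
    {"grip": 0.3,"linear": [0,0,-8],"turn": [0,0,0]},
    {"grip": 0.3,"linear": [0,0,-12],"turn": [0,0,0]},
    {"grip": 0.3,"linear": [0,0,-14],"turn": [0,0,0]},
    {"grip": 0.3,"linear": [0,0,-14],"turn": [0,0,0]}
  ]
}}

```text
time: 19.6
tool_pos: [0.5541, -0.2241, 0.0804]
tool_rot: [3.141, 0.001, -0.799]
contact_force: [-1.3, -0.1, -3.1]
opening: 0.0394
```

```bash
python3 look.py 18 "70,240,190,360" scene;python3 st.py
```

```text
19.65 [ 0.55424762 -0.22418037  0.0806293 ] [ 3.14142429e+00  3.27061255e-04 -7.99342899e-01] [-6.85059583e-01  6.62060567e-04 -2.46772455e+00] [-0.06195899 -0.01437392  0.01167425] 0.039500651896262125 0.286921369231693
[120.16061879 289.04978882] [416.29306641 229.26800246]
19.65 [ 0.5542 -0.2242  0.0806] [ 3.1414  0.0003 -0.7993] F [-0.6851  0.0007 -2.4677] T [-0.062  -0.0144  0.0117] 0.039500651896262125 q6 0.286921369231693 eff6 -0.00018411960809316952
```

View pics/scene18c.png

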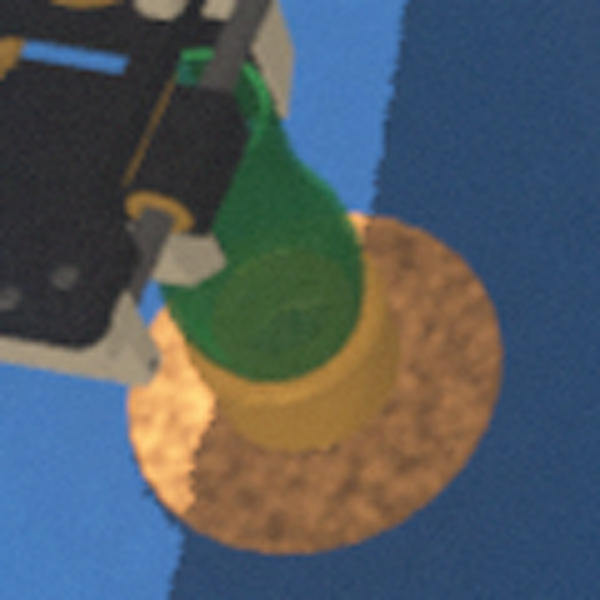

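Request:
{"op": "apply_moves", "data": {
  "increments": [
    {"grip": 0.3,"linear": [0,0,-1],"turn": [0,0,0]},
    {"grip": 0.3,"linear": [0,0,-2],"turn": [0,0,0]},
    {"grip": 0.3,"linear": [0,0,-2.7],"turn": [0,0,0]},
    {"grip": 0.3,"linear": [0,0,-2.7],"turn": [0,0,0]}
  ]
}}

```text
time: 20.05
tool_pos: [0.5543, -0.2242, 0.0781]
tool_rot: [3.142, 0.0, -0.799]
contact_force: [-0.5, 0.3, -2.3]
opening: 0.0399
```

```bash
python3 st.py
```

```text
20.05 [ 0.5543 -0.2242  0.0781] [ 3.1415  0.0001 -0.7993] F [-0.5193  0.3186 -2.348 ] T [ 0.0008 -0.084  -0.0164] 0.039870594089962075 q6 0.286918126492873 eff6 0.0001737147249514237
```

Request:
{"op": "apply_moves", "data": {
  "increments": [
    {"grip": 0.3,"linear": [0,0,-0.5],"turn": [0,0,0]},
    {"grip": 0.3,"linear": [0,0,-1],"turn": [0,0,0]},
    {"grip": 0.3,"linear": [0,0,-1],"turn": [0,0,0]}
  ]
}}

```text
time: 20.35
tool_pos: [0.5543, -0.2242, 0.0771]
tool_rot: [3.142, 0.0, -0.799]
contact_force: [0.3, 0.2, -2.3]
opening: 0.0399
```

```bash
python3 st.py
```

```text
20.35 [ 0.5543 -0.2242  0.0771] [ 3.1415  0.     -0.7993] F [ 0.2557  0.2294 -2.3229] T [-0.0359 -0.0273 -0.0195] 0.03990832326453105 q6 0.2869464642885236 eff6 0.00015065855677676154
```

Request:
{"op": "apply_moves", "data": {
  "increments": [
    {"grip": 0.3,"linear": [0,0,-0.5],"turn": [0,0,0]},
    {"grip": 0.3,"linear": [0,0,-1],"turn": [0,0,0]},
    {"grip": 0.3,"linear": [0,0,-1],"turn": [0,0,0]}
  ]
}}

```text
time: 20.65
tool_pos: [0.5545, -0.2243, 0.0767]
tool_rot: [-3.141, -0.001, -0.799]
contact_force: [-2.1, -0.1, 2.9]
opening: 0.0402
```

```bash
python3 st.py
```

```text
20.65 [ 0.5545 -0.2243  0.0767] [-3.1415 -0.0007 -0.7993] F [-2.0521 -0.1142  2.9492] T [ 0.1475  0.327  -0.0046] 0.040241345915404014 q6 0.28690798984666044 eff6 0.019629339803941548
```

Request:
{"op": "apply_moves", "data": {
  "increments": [
    {"grip": 0.3,"linear": [0,0,-0.5],"turn": [0,0,0]},
    {"grip": 0.3,"linear": [0,0,-0.8],"turn": [0,0,0]},
    {"grip": 0.3,"linear": [0,0,-0.8],"turn": [0,0,0]}
  ]
}}

```text
time: 20.95
tool_pos: [0.5546, -0.2244, 0.0767]
tool_rot: [-3.141, -0.001, -0.799]
contact_force: [-3.9, 0.7, 9.3]
opening: 0.0399
```

```bash
python3 st.py
```

```text
20.95 [ 0.5546 -0.2244  0.0767] [-3.1414 -0.0013 -0.7993] F [-3.893   0.6763  9.2502] T [0.3541 0.6715 0.0009] 0.03987747685163294 q6 0.2869073287276156 eff6 0.03165868925862014
```

Request:
{"op": "apply_moves", "data": {
  "increments": [
    {"grip": 0.3,"linear": [0,0,0.6],"turn": [0,0,0]},
    {"grip": 0.3,"linear": [0,0,1.2],"turn": [0,0,0]},
    {"grip": 0.3,"linear": [0,0,1.2],"turn": [0,0,0]}
  ],
  "grip_force": 6
}}

```text
time: 21.25
tool_pos: [0.5546, -0.2244, 0.0767]
tool_rot: [-3.142, -0.001, -0.799]
contact_force: [-0.7, -0.6, 3.3]
opening: 0.0397
```

```bash
python3 st.py
```

```text
21.25 [ 0.5546 -0.2244  0.0767] [-3.1415 -0.0007 -0.7993] F [-0.7345 -0.6496  3.322 ] T [-0.0399  0.1849 -0.0242] 0.039733764948815115 q6 0.2869299318562867 eff6 0.002879345920518972
```

Request:
{"op": "apply_moves", "data": {
  "increments": [
    {"grip": 0.4,"linear": [0,0,0.2],"turn": [0,0,0]},
    {"grip": 0.43,"linear": [0,0,0.2],"turn": [0,0,0]},
    {"grip": 0.45,"linear": [0,0,0.2],"turn": [0,0,0]},
    {"grip": 0.48,"linear": [0,0,0.2],"turn": [0,0,0]},
    {"grip": 0.55,"linear": [0,0,0.2],"turn": [0,0,0]},
    {"grip": 0.62,"linear": [0,0,0.2],"turn": [0,0,0]},
    {"grip": 0.7,"linear": [0,0,0.2],"turn": [0,0,0]},
    {"grip": 0.85,"linear": [0,0,0.2],"turn": [0,0,0]},
    {"grip": 0.85,"linear": [0,0,0.2],"turn": [0,0,0]}
  ],
  "grip_force": 3
}}

```text
time: 22.15
tool_pos: [0.5544, -0.2242, 0.0767]
tool_rot: [-3.142, -0.0, -0.799]
contact_force: [-0.4, 0.1, 0.0]
opening: 0.0748
```

```bash
python3 look.py 19 "70,200,190,360" scene;python3 st.py
```

```text
22.2 [ 0.55438943 -0.2241798   0.07675632] [-3.14157778e+00 -1.29025007e-04 -7.99280775e-01] [ 0.58314695 -0.43151042 -0.56415904] [-0.03358126 -0.0826068   0.01469457] 0.07667752204963274 0.28692620569802474
[120.88018462 290.50068342] [415.59287217 229.62393144]
22.2 [ 0.5544 -0.2242  0.0768] [-3.1416 -0.0001 -0.7993] F [ 0.5831 -0.4315 -0.5642] T [-0.0336 -0.0826  0.0147] 0.07667752204963274 q6 0.28692620569802474 eff6 -0.00028463213311624713
```

View pics/scene19.png

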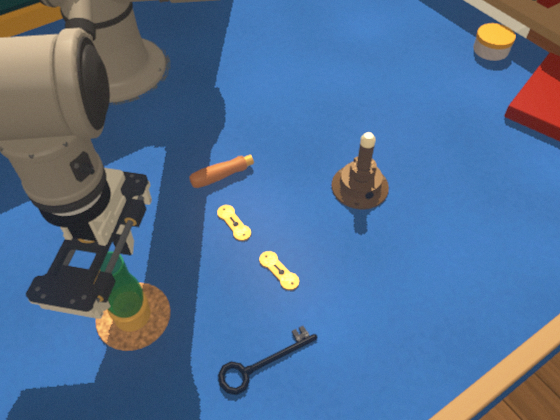

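Released and standing. Retract straight up, then aside for a clear look.

Request:
{"op": "apply_moves", "data": {
  "increments": [
    {"grip": 0.9,"linear": [0,0,5],"turn": [0,0,0]},
    {"grip": 0.9,"linear": [0,0,15],"turn": [0,0,0]},
    {"grip": 0.9,"linear": [0,0,30],"turn": [0,0,0]},
    {"grip": 0.9,"linear": [0,0,50],"turn": [0,0,0]},
    {"grip": 0.9,"linear": [0,0,75],"turn": [0,0,0]},
    {"grip": 0.9,"linear": [0,0,105],"turn": [0,0,0]},
    {"grip": 0.9,"linear": [0,0,140],"turn": [0,0,0]},
    {"grip": 0.9,"linear": [0,0,165],"turn": [0,0,0]},
    {"grip": 0.9,"linear": [0,0,170],"turn": [0,0,0]}
  ]
}}

```text
time: 23.1
tool_pos: [0.5557, -0.2249, 0.2514]
tool_rot: [-3.139, -0.007, -0.799]
contact_force: [0.4, -0.1, -0.7]
opening: 0.0829
```

Request:
{"op": "apply_moves", "data": {
  "increments": [
    {"grip": 0.9,"linear": [-30,-20,0],"turn": [0,0,0]},
    {"grip": 0.9,"linear": [-65,-50,0],"turn": [0,0,0]},
    {"grip": 0.9,"linear": [-105,-80,0],"turn": [0,0,0]},
    {"grip": 0.9,"linear": [-145,-110,0],"turn": [0,0,0]},
    {"grip": 0.9,"linear": [-185,-140,0],"turn": [0,0,0]},
    {"grip": 0.9,"linear": [-220,-170,0],"turn": [0,0,0]},
    {"grip": 0.9,"linear": [-240,-190,0],"turn": [0,0,0]},
    {"grip": 0.9,"linear": [-240,-190,0],"turn": [0,0,0]}
  ]
}}

```text
time: 23.9
tool_pos: [0.3115, -0.4162, 0.2462]
tool_rot: [3.141, 0.001, -0.804]
contact_force: [0.5, 0.2, -0.3]
opening: 0.0823
```

```bash
python3 look.py 20 "70,230,190,360" scene,top;python3 st.py;python3 -c "
import cv2
im=cv2.imread('pics/top20.png');cv2.imwrite('pics/top20c.png',cv2.resize(im[190:290,360:480],None,fx=5,fy=5,interpolation=cv2.INTER_CUBIC))"
```

```text
24.0 [ 0.31398514 -0.4140406   0.24626227] [-3.14088185e+00  8.64937273e-04 -8.00918934e-01] [0.32276208 0.3553024  0.15382562] [0.04111048 0.02622564 0.03889621] 0.08261258133212475 -0.26900677959696484
[-136.1562683   160.69988036] [621.52613381 390.41072233]
24.0 [ 0.314  -0.414   0.2463] [-3.1409  0.0009 -0.8009] F [0.3228 0.3553 0.1538] T [0.0411 0.0262 0.0389] 0.08261258133212475 q6 -0.26900677959696484 eff6 -0.06257774541154504
```

View pics/scene20c.png

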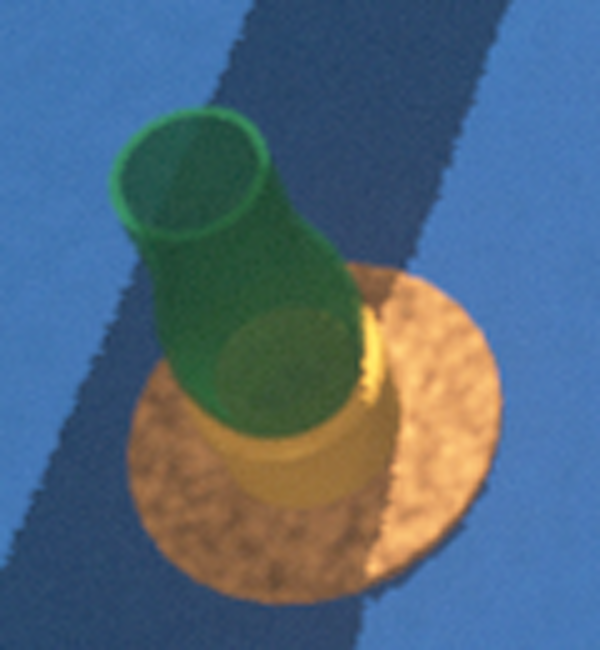

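View pics/top20c.png

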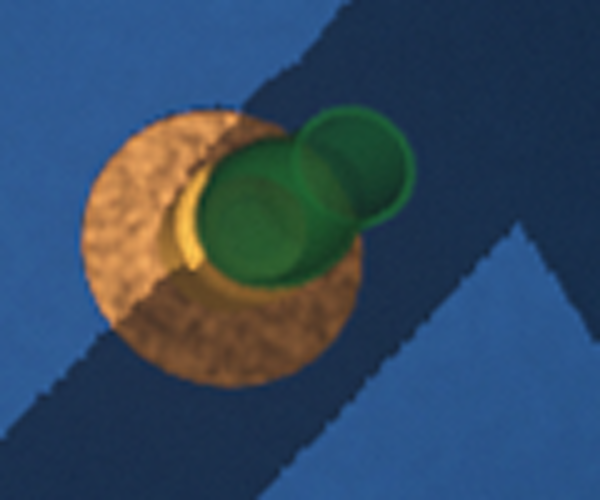

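View pics/top20.png

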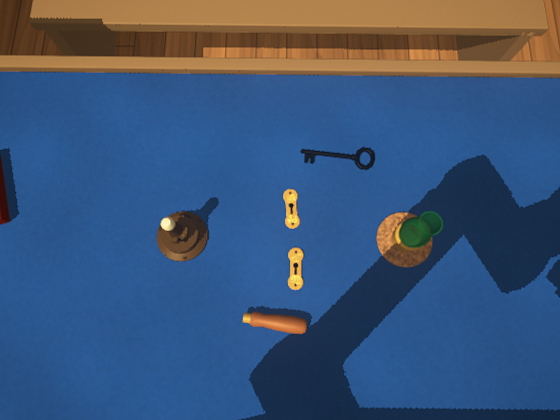

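```bash
python3 - <<'E'
from h import *
print(onz("scene",(108,264.6),.148),onz("scene",(132.4,316.2),.004))
print(onz("top",(430.6,223.4),.148),onz("top",(403.9,239.25),.006))
# foot lower ellipse seen in top crop: left 163,bottom 305
print(proj("top",(.5544,-.2242,.006)),proj("scene",(.5544,-.2242,.006)))
print("foot top-view left/bottom edge", onz("top",(360+163/5,190+240/5),.006),onz("top",(360+240/5,190+308/5),.006))
E
```

```text
[ 0.55668494 -0.22450731  0.148     ] [ 0.55689442 -0.22571238  0.004     ]
[ 0.55020509 -0.22552423  0.148     ] [ 0.54960802 -0.22363896  0.006     ]
[404.03026321 236.84564156] [132.29505334 313.79955611]
foot top-view left/bottom edge [ 0.5518434  -0.20160399  0.006     ] [ 0.52531461 -0.2300745   0.006     ]
```

```bash
python3 -c "
import cv2
import numpy as np
a=cv2.imread('pics/top0.png').astype(int);b=cv2.imread('pics/top20.png').astype(int)
for n,(x,y,w,h) in dict(key=(295,140,90,35),plates=(280,180,25,115),han=(235,300,60,40)).items(): print(n,np.abs(a-b)[y:y+h,x:x+w].mean())
from cell import hand_in;print(hand_in())"
```

```text
key 1.0767195767195767
plates 1.1165217391304347
han 1.8929166666666666
the job is handed in; nothing more can be done
None
```

The chimney is off the lantern and stands upright in the middle of the cork mat. I handed the job in at about 24 s.

- **Turning:** I turned the chimney about 0.77 rad anticlockwise, with torque near 0.05 N·m or less for most of the way. It then rose to 0.26 N·m against the stop.
- **Lifting:** I eased it back about 0.02 rad, plus 0.01 rad during the lift. I drew it straight up with at most about 5 N vertical force, including its 2.4 N weight. It cleared the stem by about 28 mm.
- **Setting down:** It touched down at the height I expected. The push on the mat peaked at about 12 N, and I relieved it before letting go.

**Final checks:**
- In each camera the chimney's rim centre is within about 2 mm of that camera's mat centre, so it is centred and upright.
- The views around the key, handle and plates match the first picture, so nothing there moved.
- The gripper was clear of everything at hand-in.

**Checks that disagreed:**
- **Tool height:** the fingertips were about 32 mm higher than the reported TCP height. Both cameras showed this, and a test closing above the rim confirmed it. I set the grasp height from the pictures.
- **Cameras:** the two cameras differed by 6–8 mm in x. I took their average, and the lantern centre I felt with the gripper agreed with it to about 1 mm.

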